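# Swing out the folding peg and click the cutlery pot onto it

## Task

Swing the folded steel peg on the wooden stand all the way out from the board until it stops, then hang the small cutlery pot on it: thread the peg through the hole in the pot's wooden block and push the pot gently along the peg until it has clicked in behind the spring catch, against the sprung washer. Let go and leave the peg out with the pot hanging level behind the catch; do not ram the pot against the peg, and leave the other kitchen things where they are.

Things in the scene. Friction and masses are not known exactly. Their poses are not given: they have to be found in the camera images.
- stand: Fixed upright wooden board on a foot; origin on the worktop. In its own axes the board spans x 11 to 29, y -50 to 50 mm, top z 188 mm; its front looks to -x. Foot 65 mm (x -30 to 35) by 110 mm, 16 high. Hinge bracket mid-front, 34 mm wide, top z 190 mm. Note: a room-high wall stands close at the robot's right (its corner near world x 0.36, y -0.11): keep the arm's elbow off it.
- hook (a joint): Angle of the peg about its upright hinge: 0 = folded flat along the board (peg points to the stand's -y), 1.571 = stop, fully out (peg points to the stand's -x). Turns clockwise seen from above, against a friction torque of about 0.2 N m; it stays where it is left.
- hook_hinge (a point): The hinge axis of the peg at the height of the peg's axis: at x -3, y 0, z 170 mm of the stand. Its axes turn with the peg: y along the peg from hinge to tip, z up.
- hook_tip (a point): Free end of the peg, on its axis, 105 mm from the hinge axis. The peg is a level round steel bar, 10 mm in diameter with a round end; folded, its last 55 mm stick out past the board's side edge and can be pinched or hooked from above there; there is a 9 mm gap between the peg and the plane of the board's front. The peg and its clip are light: press the pot on them with less than 15 N.
- catch (a joint): How far the spring catch on top of the peg is pressed in (m): 0 = up. A 4 mm wide wedge; crest 4.5 mm above the bar, 24.5 mm outward of the free washer's face; a 20 degree ramp 15 mm long rises to it from the peg's end, its back is steep. 3.6 N at first, 1.2 N more per mm; the pot passes it with 3 to 9 N along the peg. It springs up behind the block once the washer is 1 to 2.5 mm in.
- pot: Loose small steel pot, 56 mm across at the rim, 58 mm high, 0.15 to 0.27 kg, with two wires up to a light wooden block and handle over its middle. Origin: centre of its underside, z up. The block (24 mm along x, 30 mm along y, z 83 to 117 mm) has a round hole of 13.5 mm right through along the pot's x axis. On the block stands the grip, 16 mm (x) by 26 mm (y), z 116 to 156 mm. The pot is the same either way round.
- pot_eye (a point): Centre of the hole in the pot's wooden block, 100 mm above the pot's underside; x along the hole.
- tumbler_b: Bystander: loose steel tumbler, 68 mm across, 92 mm high; origin under its centre.
- katori_2: Bystander: loose empty steel bowl, 92 mm across, 36 mm high; origin under its centre.
- garlic_a: Bystander: loose garlic bulb, 50 mm across and high; origin under its centre.
- seat (a joint): How far the sprung washer (20 mm across) on the peg is pressed in towards its collar (m): 0 = free, 0.0035 = solid stop; 1.2 N at first, 0.6 N more per mm. Collar, washer and catch are one clip clamped somewhere along the peg, not measured: feel for it. The free washer's outer face lies 22 to 53 mm from the hinge axis. With the pot home and let go it stays 1 to 2.5 mm in.
Mind the look-alikes: they are no part of the job. Several things have the shape of the pot; the one meant has the colours described above.

How it is judged:
On the way, in this order (a step that is already met when the one before it is completed fails the run):
1. the peg is swung fully out (within about 4 degrees of its stop), the pot not yet on it (value of joint hook above 1.5 rad and distance between pot_eye and hook_hinge above 0.13 m), for 0.2 s.
2. the pot's block is on the peg, pressing the washer in, and the catch has sprung up behind it (x of pot_eye in the frame of hook_hinge between -0.006 and 0.006 m and z of pot_eye in the frame of hook_hinge between -0.006 and 0.006 m and y of pot_eye in the frame of hook_hinge between 0.025 and 0.075 m and value of joint seat above 0.0006 m and value of joint catch below 0.001 m), for 0.2 s.
At the end, for the whole second after the job is handed in: Peg out (over 1.48 rad); pot hanging on it at rest, level and in line within 0.2 rad, its hole within 6 mm of the peg's axis and 25 to 75 mm from the hinge axis; its block holds the washer over 0.6 mm in and the catch has sprung up (under 1 mm in) (all of step 2 and value of joint hook above 1.48 rad and angle between the x axis of pot_eye and the y axis of hook_hinge, either way round below 0.2 rad and angle between pot's own z axis and vertical below 0.2 rad and linear speed of pot below 0.03 m/s); the robot touches nothing.
It fails at once if the pot is pressed against the peg, its clip or the stand with more than 18 N (contact force between pot and stand above 18 N).
It fails at once if the pot is tipped over by more than 0.6 rad (angle between pot's own z axis and vertical above 0.6 rad).
It fails at once if a bystander is moved more than 30 mm (distance of any of tumbler_b, katori_2, garlic_a from where it was at the start of the episode above 0.03 m).
It also fails if it takes over 70 s, if anything falls off the work surface, if the arm or the gripper's body presses on something with over 40 N, if the wrist force passes 120 N, or if a joint passes its speed limit or range.

## Robot

A 7-joint arm with a two-finger parallel gripper is mounted at the origin on a cart in front of the work surface, level with it; the furniture and walls round the work are solid. World frame = base frame: x ahead of the robot, y to its left, z up, the work surface at z = 0. Lengths are in m, angles in rad, forces in N, time in s.
With the tool pointing down it reaches from about 0.425 to 0.925 m from the base axis. Payload 6.8 kg.
Tool frame: the origin (TCP) lies midway between the tips of the shut fingers; the grasp point (between the pads) lies 19 mm behind it; x points along the fingers, z is the direction in which the jaws open and shut, and the axes are right-handed (so a half turn about x gives the same grasp; the last joint's range is limited). The gripper opens to 85 mm and grips with 20 to 120 N. Pads are 22 mm wide; open, the fingers measure 114 mm over their backs; the gripper's body (76 mm by 85 mm) begins 54 mm behind the grasp point. The pads swing forward as they close: fully open they stand 13 mm farther back than shut.
Start: joints at [-1.252, 0.477, 0.022, 1.555, -0.011, 1.109, -0.083], TCP at [0.279, 0.614, 0.192] pointing down, gripper open.
Joint ranges: [-2.96, 2.96], [-0.34, 2.1], [-1.41, 1.46], [0.24, 2.44], [-1.37, 4.51], [0.17, 1.92], [-2.96, 2.96]. Speed limits (rad/s): [2.39, 2.39, 3.14, 3.14, 3.14, 3.14, 3.14].

## Interface

Orientations are given as a unit quaternion [w, x, y, z].
In Python, from station import bot gives the robot as it stands. The module is installed in compiled form; this text tells all that it offers.
- The arm moves only by the shell command python3 -m jog 'ROWS' [FORCE]. ROWS is text: rows parted by semicolons, each of 7 numbers parted by spaces: the shift along the tool's x, y, z in mm, then the turn, a rotation vector about the tool's x, y, z in units of 6 degrees (1.0 is 6 degrees), then the finger opening in mm, from 0 to 85.4. A call has 1 to 5 rows; each row shifts and turns the commanded pose from where the row before left it, along the tool's axes as they then stand; what a row does not reach is not made up. A row lasts 1/10 s, in which the tool goes at most 50 mm and 8.59 degrees, less where a joint would pass 70% of its speed; a pose out of reach is approached as far as the arm can. A call with a gripper value outside its range is refused whole. The fingers move at their own pace and stop on an object; FORCE is the grip in N (left out, the last holds). Time passes only in rows, so rows that do not move let the fingers close. It gives the time, the measured TCP pose, the force and the opening at its end, in the units of the state.
- bot.get_obs(): the state, without advancing time (a new reading comes with each control period).
- bot.read_camera(name): name is "scene" or "top" or "wrist"; returns (picture, depth): 400x640x3 uint8, red, green, blue; 400x640 float32, m along the optical axis (not along the pixel's ray), 0 where there is no reading.
- bot.calibration(name): a dict with "fx", "fy", "cx", "cy" (pixels), "T" (4x4, takes a point from camera to world coordinates). Camera axes: x right, y up, looking along -z (the intrinsics and any distortion apply to the point x, -y, -z); pixel columns grow to the right and rows downward; lengths in m; the calibration is good to about 2 mm. A picture is of the moment at which its call begins: read the wrist's pose just before it. calibration takes no time and is no camera call; for the wrist camera it gives the pose at the moment of the call.
- bot.hand_in(): hands the job in, once; it reports no verdict.
The state is a dict: "t": time; "q": joint angles; "joint_vel": joint speeds; "joint_torque": joint torques, N m; "eef_pos": TCP position; "tool_rot": TCP orientation; "contact_force": force on the tool from outside, world axes, zero at the start; "torque": the same for the moment, N m; "gripper_width": opening from 0.0 (shut) to 1.0 (fully open).
Only numpy, scipy, OpenCV 4.12 (cv2) and the standard library are available. Lean on these libraries where they do the work, as an engineer would, in place of code of your own. Each camera call takes 0.05 s, during which the arm holds its last target.

## Working session

There is one attempt and no reset: what is moved stays moved. The work goes in short steps, Python scripts to look and compute and a shell command to move; the robot and the scene stay as the last step left them, time stands still between calls to the robot, and variables do not carry over. Pictures are saved under pics/ and viewed, and the job is handed in when it is done.

```bash
mkdir -p pics; ls; python3 - <<'E'
from station import bot
import cv2,numpy as np
o=bot.get_obs(); print(o)
for n in ["scene","top"]:
    im,d=bot.read_camera(n); c=bot.calibration(n)
    cv2.imwrite(f"pics/{n}0.png",im[:,:,::-1]); np.savez(f"{n}0.npz",im=im,d=d,**{k:c[k] for k in c})
    print(n,c)
E
```

```text
pics
{'t': 0.0, 'q': array([-1.25211344,  0.47775653,  0.02234478,  1.55647297, -0.0115424 ,
        1.10929874, -0.08310931]), 'joint_vel': array([-6.23653937e-04,  8.28075080e-04, -7.98782860e-05,  1.58563880e-03,
       -9.84142050e-04, -4.04275887e-04, -7.35851364e-04]), 'joint_torque': array([-8.87003662e-04, -5.96474969e+01,  1.60752073e+00, -2.81189096e+01,
        1.24653368e-02,  9.65496758e-03,  1.29191335e-05]), 'eef_pos': array([0.27914288, 0.61383576, 0.190546  ]), 'tool_rot': array([ 0.59403092, -0.38314242,  0.59506687,  0.38239321]), 'contact_force': array([-0.19833609,  0.70946669,  0.7399717 ]), 'torque': array([ 0.01318806, -0.01673164,  0.0716883 ]), 'gripper_width': 1.0011100691077055}
scene {'fx': 460.3774450501268, 'fy': 460.3774450501268, 'cx': 318.2962396657293, 'cy': 208.00624183003984, 'T': array([[-0.87572762,  0.42245901, -0.23372958,  0.27733436],
       [-0.48278359, -0.77084379,  0.41559579,  0.54086114],
       [-0.00459681,  0.47678952,  0.87900547,  1.22942115],
       [ 0.        ,  0.        ,  0.        ,  1.        ]])}
top {'fx': 415.82558364533514, 'fy': 415.82558364533514, 'cx': 320.05595264746887, 'cy': 195.69326960103993, 'T': array([[-0.00959252,  0.99566513, -0.09251448,  0.48732141],
       [-0.99993419, -0.00896897,  0.0071534 ,  0.03066573],
       [ 0.00629263,  0.09257702,  0.99568564,  1.0693888 ],
       [ 0.        ,  0.        ,  0.        ,  1.        ]])}
```

View pics/scene0.png

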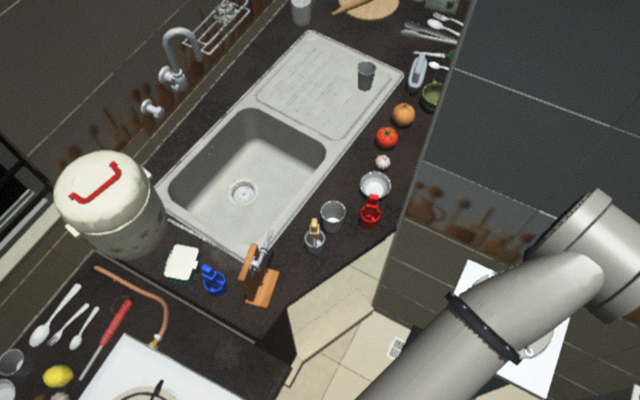

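View pics/top0.png

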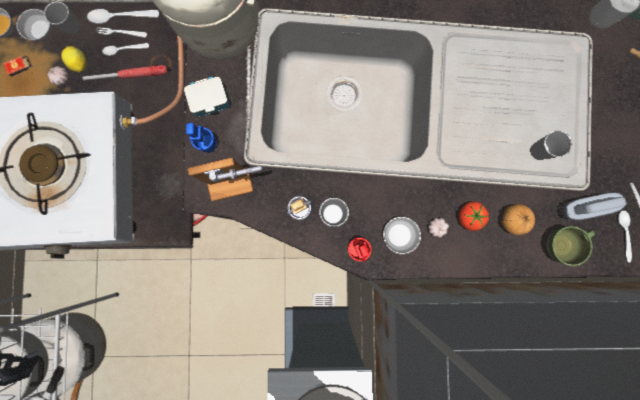

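```bash
cat > h.py <<'E'
import numpy as np,cv2
from scipy.spatial.transform import Rotation as R
def load(f): return np.load(f)
def pts(c,d):
    h,w=d.shape;v,u=np.mgrid[:h,:w]
    X=(u-c['cx'])/c['fx']*d;Y=-(v-c['cy'])/c['fy']*d
    P=np.stack([X,Y,-d],-1); T=c['T']
    return P@T[:3,:3].T+T[:3,3]
def proj(c,p):
    T=np.linalg.inv(c['T']);q=T[:3,:3]@np.asarray(p)+T[:3,3]
    return c['cx']+c['fx']*q[0]/-q[2], c['cy']-c['fy']*q[1]/-q[2]
def rot(q): return R.from_quat([q[1],q[2],q[3],q[0]]).as_matrix()
E
python3 - <<'E'
from h import *
s=load('scene0.npz');t=load('top0.npz')
a=cv2.resize(s['im'][180:320,190:400,::-1],None,fx=3,fy=3,interpolation=cv2.INTER_CUBIC)
b=cv2.resize(t['im'][110:270,175:420,::-1],None,fx=3,fy=3,interpolation=cv2.INTER_CUBIC)
cv2.imwrite('pics/sc.png',a);cv2.imwrite('pics/tc.png',b)
for n,c,box in (('scene',s,(180,320,190,400)),('top',t,(130,260,180,350))):
    P=pts(c,c['d']);y0,y1,x0,x1=box
    Q=P[y0:y1,x0:x1].reshape(-1,3);
    print(n,np.histogram(Q[:,2],bins=np.arange(-.1,.24,.02)))
    m=Q[:,2]>.15
    print(np.c_[Q[m].min(0),Q[m].max(0)])
E
```

```text
scene (array([ 320,   61,   49,   67, 7992, 6938,  513,  659,  277,  288,  232,
        141,  306,  263,  356,    0]), array([-1.00000000e-01, -8.00000000e-02, -6.00000000e-02, -4.00000000e-02,
       -2.00000000e-02,  1.38777878e-17,  2.00000000e-02,  4.00000000e-02,
        6.00000000e-02,  8.00000000e-02,  1.00000000e-01,  1.20000000e-01,
        1.40000000e-01,  1.60000000e-01,  1.80000000e-01,  2.00000000e-01,
        2.20000000e-01]))
[[ 0.27733436  0.73645113]
 [-0.08144624  0.54086114]
 [ 0.15004976  1.22942115]]
top (array([ 718,   23,   15,   21, 6097, 7344,  204,  307,  140,  187,  145,
         76,  208,  324,  480,    0]), array([-1.00000000e-01, -8.00000000e-02, -6.00000000e-02, -4.00000000e-02,
       -2.00000000e-02,  1.38777878e-17,  2.00000000e-02,  4.00000000e-02,
        6.00000000e-02,  8.00000000e-02,  1.00000000e-01,  1.20000000e-01,
        1.40000000e-01,  1.60000000e-01,  1.80000000e-01,  2.00000000e-01,
        2.20000000e-01]))
[[0.48732141 0.72321717]
 [0.03066573 0.32097183]
 [0.15000642 1.0693888 ]]
```

View pics/sc.png

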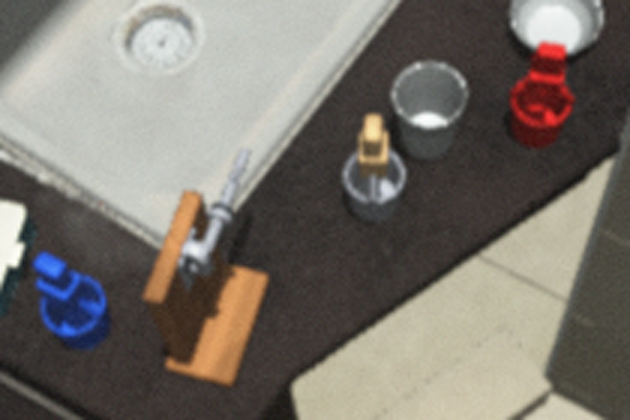

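View pics/tc.png

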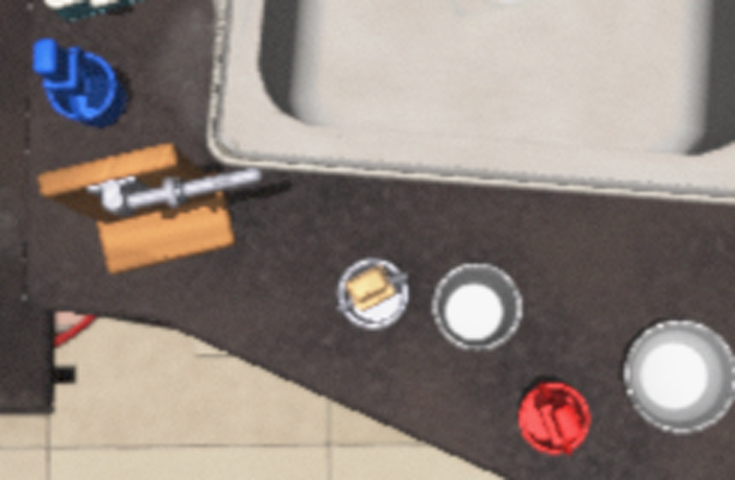

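```bash
python3 - <<'E'
from h import *
for n,box in (('scene',(220,310,225,285)),('top',(150,205,180,270))):
    c=load(n+'0.npz');P=pts(c,c['d']);im=c['im'].astype(int);y0,y1,x0,x1=box
    Q=P[y0:y1,x0:x1].reshape(-1,3);C=im[y0:y1,x0:x1].reshape(-1,3)
    sat=C[:,0]-C[:,2]
    m=(Q[:,2]>.18)&(Q[:,2]<.21)&(sat>40)
    B=Q[m];print(n,'boardtop',m.sum(),np.median(B[:,2]))
    r=cv2.minAreaRect((B[:,:2]*1000).astype(np.float32));print(r,cv2.boxPoints(r))
    m=(Q[:,2]>.16)&(Q[:,2]<.185)&(sat<30)
    G=Q[m];print('peg',m.sum())
    r=cv2.minAreaRect((G[:,:2]*1000).astype(np.float32));print(r,cv2.boxPoints(r))
    cen=G.mean(0);u,s,v=np.linalg.svd(G-cen);print(cen,v[0])
    m=(Q[:,2]>.012)&(Q[:,2]<.022)&(sat>40)
    B=Q[m];print('foot',m.sum());r=cv2.minAreaRect((B[:,:2]*1000).astype(np.float32));print(r,cv2.boxPoints(r))
for n,box in (('scene',(210,255,300,330)),('top',(190,225,283,315))):
    c=load(n+'0.npz');P=pts(c,c['d']);im=c['im'].astype(int);y0,y1,x0,x1=box
    Q=P[y0:y1,x0:x1].reshape(-1,3);C=im[y0:y1,x0:x1].reshape(-1,3)
    sat=C[:,0]-C[:,2]
    for lo,hi,ws in ((.145,.165,1),(.105,.122,1),(.052,.063,0)):
        m=(Q[:,2]>lo)&(Q[:,2]<hi)&((sat>40) if ws else (sat<900))
        B=Q[m];print(n,lo,m.sum(),B.mean(0) if m.any() else '')
        if m.sum()>3:
            r=cv2.minAreaRect((B[:,:2]*1000).astype(np.float32));print(r);print(cv2.boxPoints(r).tolist())
E
```

```text
scene boardtop 268 0.18639003923150843
((634.1905517578125, 260.2284240722656), (18.318946838378906, 98.35152435302734), 13.154939651489258) [[614.0798  306.02914]
 [636.4631  210.25856]
 [654.30133 214.4277 ]
 [631.918   310.1983 ]]
peg 270
((621.7198486328125, 231.0124053955078), (29.929529190063477, 156.13673400878906), 5.3512115478515625) [[599.5396  307.3449 ]
 [614.101   151.88866]
 [643.9001  154.6799 ]
 [629.3387  310.13617]]
[0.62092247 0.22585563 0.17331375] [-0.09173613  0.99576425 -0.00616831]
foot 524
((615.2242431640625, 256.4521789550781), (62.261741638183594, 109.41447448730469), 13.460264205932617) [[572.21423 302.4103 ]
 [597.68274 196.0013 ]
 [658.23425 210.49405]
 [632.76575 316.90308]]
top boardtop 384 0.18727372631200673
((635.6673583984375, 258.0378112792969), (18.30890464782715, 98.75123596191406), 13.179354667663574) [[615.4964  304.0257 ]
 [638.01166 207.87547]
 [655.8383  212.04993]
 [633.32306 308.20013]]
peg 294
((627.3145141601562, 227.1939239501953), (40.26818084716797, 151.85830688476562), 17.2246150970459) [[585.5994  293.75568]
 [630.56744 148.70802]
[... 1479 characters left out ...]
64030456542969], [566.64453125, 67.09503936767578], [554.9564208984375, 88.92340087890625]]
top 0.105 45 [0.54940601 0.07160048 0.1158891 ]
((553.594482421875, 74.12261962890625), (23.691381454467773, 28.75874900817871), 26.66521453857422)
[[536.5555419921875, 81.6565933227539], [549.4617919921875, 55.95650863647461], [570.6334228515625, 66.5886459350586], [557.7271728515625, 92.28872680664062]]
top 0.052 85 [0.55446868 0.07492265 0.05727686]
((554.2440795898438, 73.83697509765625), (53.809932708740234, 53.32095718383789), 44.14476776123047)
[[516.3692626953125, 74.22946166992188], [553.505859375, 35.96728515625], [592.118896484375, 73.44448852539062], [554.9822998046875, 111.7066650390625]]
```

```bash
cat >> h.py <<'E'
def st(o,tag=''):
    print(tag,'t%.2f'%o['t'],'p',np.round(o['eef_pos']*1000,1),'F',np.round(o['contact_force'],1),'w%.3f'%o['gripper_width'],'q',np.round(o['q'],2))
def want(o,p,zdir=None):
    "shift in current tool axes (mm) to p; turn (units 6deg) to make tool down with z along +-zdir, applied after"
    M=rot(o['tool_rot']);print('shift mm',np.round(M.T@(np.asarray(p)-o['eef_pos'])*1000,1))
    if zdir is not None:
        for s in (1,-1):
            x=np.array([0,0,-1.]);z=np.array([zdir[0],zdir[1],0])*s;z/=np.linalg.norm(z)
            D=np.c_[x,np.cross(z,x),z]
            print('turn',np.round(np.degrees(R.from_matrix(M.T@D).as_rotvec())/6,2))
H=np.array([.6126,.2537,.170]);yaw=np.radians(13.2)
SX=np.array([np.cos(yaw),np.sin(yaw),0]);SY=np.array([-np.sin(yaw),np.cos(yaw),0])
def S(x,y,z): # hinge frame stand axes, z world
    p=H+x*SX+y*SY;p[2]=z;return p
E
python3 - <<'E'
from h import *; from station import bot
o=bot.get_obs();st(o);print(np.round(rot(o['tool_rot']),3))
print(S(.035,-.092,.25))
want(o,S(.035,-.092,.25),SY)
E
```

```text
t0.10 p [279.2 613.9 190.6] F [-0.5  0.4  0. ] w1.002 q [-1.25  0.48  0.02  1.56 -0.01  1.11 -0.08]
[[-0.001 -0.91   0.414]
 [-0.002  0.414  0.91 ]
 [-1.    -0.    -0.002]]
[0.66768354 0.17212302 0.25      ]
shift mm [ -58.9 -536.5 -241.4]
turn [-6.28 -0.02 -0.  ]
turn [ 2.372e+01 -1.000e-02  2.000e-02]
```

```bash
python3 -m jog '-25 0 0 -1.25 0 0 0;-25 0 0 -1.25 0 0 0;-25 0 0 -1.25 0 0 0;-25 0 0 -1.25 0 0 0;-20 0 0 -1.28 0 0 0' 40; python3 - <<'E'
from h import *; from station import bot
o=bot.get_obs();st(o);print(np.round(rot(o['tool_rot']),3))
want(o,S(.035,-.092,.30),SY)
E
```

```text
t: 0.6
eef_pos: [0.2795, 0.6145, 0.3127]
tool_rot: [0.438, -0.555, 0.437, 0.555]
contact_force: [-0.1, 0.4, 0.1]
gripper_width: 0.145
 t0.60 p [279.5 614.5 312.7] F [-0.1  0.4  0.1] w0.145 q [-1.17  0.4  -0.1   1.39  0.04  1.35  0.54]
[[ 0.    -0.972 -0.234]
 [ 0.    -0.234  0.972]
 [-1.    -0.     0.   ]]
shift mm [  12.6 -273.9 -520.9]
turn [0.06 0.   0.  ]
turn [-29.94  -0.     0.  ]
```

```bash
python3 -m jog '1 -23 -43.5 0 0 0 0;1 -23 -43.5 0 0 0 0;1 -23 -43.5 0 0 0 0;1 -23 -43.5 0 0 0 0;1 -23 -43.5 0 0 0 0'; python3 -m jog '1 -23 -43.5 0 0 0 0;1 -23 -43.5 0 0 0 0;1 -23 -43.5 0 0 0 0;1 -23 -43.5 0 0 0 0;1 -23 -43.5 0 0 0 0';python3 -m jog '1 -22 -43 0 0 0 0;1 -22 -43 0 0 0 0;0 0 0 0 0 0 0';python3 - <<'E'
from h import *; from station import bot
o=bot.get_obs();st(o);print(np.round(rot(o['tool_rot']),3))
want(o,S(.035,-.092,.25),SY)
im,d=bot.read_camera('wrist');cv2.imwrite('pics/w1.png',im[:,:,::-1]);c=bot.calibration('wrist');np.savez('w1.npz',im=im,d=d,**c)
im,d=bot.read_camera('scene');cv2.imwrite('pics/s1.png',im[:,:,::-1])
E
```

```text
t: 1.1
eef_pos: [0.442, 0.4271, 0.3061]
tool_rot: [0.439, -0.554, 0.439, 0.554]
contact_force: [0.8, 1.3, 0.7]
gripper_width: -0.001
t: 1.6
eef_pos: [0.6036, 0.2419, 0.3011]
tool_rot: [0.439, -0.554, 0.439, 0.554]
contact_force: [-0.2, 0.6, 0.4]
gripper_width: 0.003
t: 1.9
eef_pos: [0.6689, 0.1603, 0.2983]
tool_rot: [-0.441, 0.553, -0.444, -0.55]
contact_force: [0.1, -1.1, -0.2]
gripper_width: -0.006
 t1.90 p [668.9 160.3 298.3] F [ 0.1 -1.1 -0.2] w-0.006 q [-0.42  0.43  0.13  1.39 -0.05  1.32  1.51]
[[ 0.001 -0.976 -0.217]
 [-0.006 -0.217  0.976]
 [-1.     0.001 -0.006]]
shift mm [48.2 -1.4 12.1]
turn [-0.11 -0.05 -0.01]
turn [ 2.989e+01 -1.000e-02  9.000e-02]
```

View pics/w1.png

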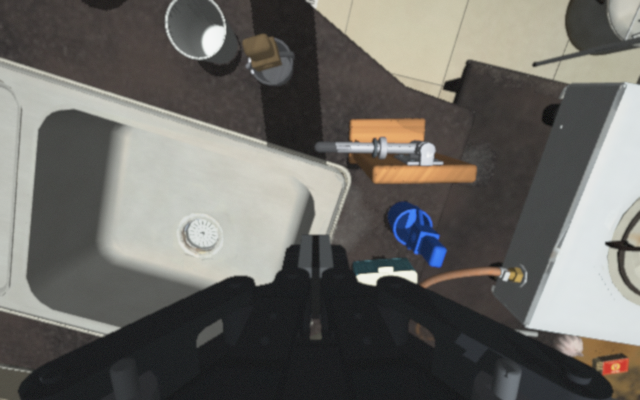

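View pics/s1.png

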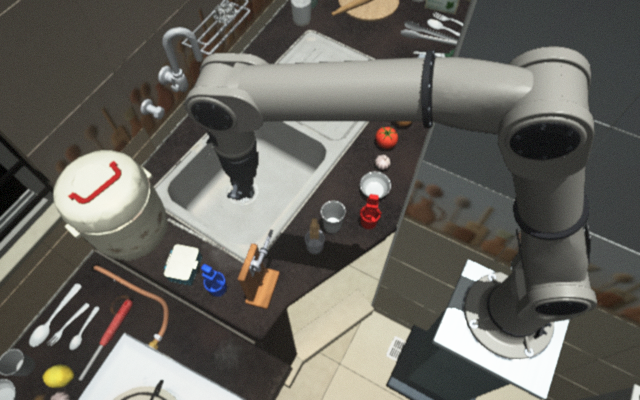

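```bash
python3 - <<'E'
from h import *
c=load('w1.npz');P=pts(c,c['d']);Q=P[105:190,310:480].reshape(-1,3);C=c['im'][105:190,310:480].astype(int).reshape(-1,3)
sat=C[:,0]-C[:,2]
m=(Q[:,2]>.18)&(Q[:,2]<.195)&(sat>40);r=cv2.minAreaRect((Q[m][:,:2]*1000).astype(np.float32));print('board',r,m.sum(),np.median(Q[m][:,2]))
m=(Q[:,2]>.165)&(Q[:,2]<.178)&(sat<30);r=cv2.minAreaRect((Q[m][:,:2]*1000).astype(np.float32));print('peg',r,cv2.boxPoints(r),Q[m][:,2].max())
uv=proj(c,S(0,-.105,.17)),proj(c,S(0,0,.17));print(uv)
# along-peg profile
d=(Q-H)@np.c_[SX,SY];
m=(Q[:,2]>.14)&(sat<30)&(abs(d[:,0])<.02)
for a in range(-110,20,5):
    k=m&(d[:,1]*1000>=a)&(d[:,1]*1000<a+5)
    if k.sum(): print(a,k.sum(),np.round(Q[k][:,2].max()*1000,1),np.round(d[k][:,0].min()*1000,1),np.round(d[k][:,0].max()*1000,1))
E
```

```text
board ((632.700439453125, 263.8411865234375), (18.03293228149414, 98.95183563232422), 13.216571807861328) 1873 0.18817181833267915
peg ((625.631103515625, 232.49880981445312), (40.565147399902344, 148.94920349121094), 16.624176025390625) [[584.88965 298.05783]
 [627.5029  155.33441]
 [666.37256 166.93979]
 [623.7593  309.6632 ]] 0.17797419348601246
((np.float64(308.73537802229924), np.float64(149.44406187669065)), (np.float64(414.815119208468), np.float64(148.72040481865838)))
-100 29 175.6 -7.5 0.4
-95 54 176.3 -8.3 1.4
-90 55 176.6 -7.4 1.4
-85 51 175.9 -7.4 1.5
-80 50 176.9 -7.4 1.5
-75 50 178.7 -7.4 1.5
-70 53 181.4 -7.3 1.5
-65 46 177.2 -7.2 1.5
-60 53 177.5 -7.2 1.5
-55 46 176.7 -6.3 1.5
-50 47 176.3 -6.2 1.6
-45 97 181.2 -10.1 19.6
-40 92 181.7 -11.2 8.7
-35 105 183.4 -11.9 13.0
-30 44 179.8 -6.2 13.2
-25 56 176.3 -6.0 13.2
-20 42 176.2 -5.1 2.9
-15 99 186.8 -5.1 13.2
-10 112 187.4 -5.9 13.8
-5 163 192.6 -5.9 12.9
0 216 192.5 -8.3 13.9
5 136 191.9 -8.4 13.9
10 46 191.6 -5.4 13.7
15 29 188.5 8.3 13.4
```

```bash
sed -i 's/H=np.array.*;yaw/H=np.array([.6118,.2554,.170]);yaw/' h.py; python3 -m jog '20 -1 13 0 0 0 0;35 0 0 0 0 0 0;35 0 0 0 0 0 0;35 0 0 0 0 0 0;24 0 0 0 0 0 0';python3 - <<'E'
from h import *; from station import bot
o=bot.get_obs();st(o)
for a in (0,10,20,30,45,60,75,90,95):
    # contact point r along peg, finger centre offset 19 mm behind the peg axis
    r=.088 ;t=np.radians(a);u=-np.cos(t)*SY-np.sin(t)*SX;n=np.cos(t)*SX-np.sin(t)*SY
    p=H+r*u+.019*n;p[2]=.150;print(a,np.round(p*1000,1),end=' ');want(o,p)
E
```

```text
t: 2.5
eef_pos: [0.6608, 0.185, 0.1477]
tool_rot: [0.437, -0.554, 0.439, 0.556]
contact_force: [0.0, -0.6, 0.5]
gripper_width: -0.002
 t2.50 p [660.8 185.  147.7] F [ 0.  -0.6  0.5] w-0.002 q [-0.43  0.54  0.1   1.57 -0.06  1.04  1.49]
0 [650.4 174.1 150. ] shift mm [-2.2 12.6 -8.3]
10 [635.7 168.6 150. ] shift mm [ -2.2  28.2 -10.2]
20 [620.2 165.8 150. ] shift mm [-2.1 43.9 -9.3]
30 [604.6 165.7 150. ] shift mm [-2.1 59.2 -5.8]
45 [581.6 170.6 150. ] shift mm [-2.  80.4  4.3]
60 [560.7 181.3 150. ] shift mm [-1.9 98.2 19.6]
75 [543.2 197.1 150. ] shift mm [ -1.9 111.5  39. ]
90 [530.5 216.8 150. ] shift mm [ -1.8 119.4  61.1]
95 [527.4 224.  150. ] shift mm [ -1.8 120.7  68.9]
```

```bash
python3 -m jog '-2 0 -8 0 0 0 0;0 6 0 0 0 0 0;0 7 0 0 0 0 0;0 8 -1 0 0 0 0;0 8 -1 0 0 0 0'; python3 -m jog '0 8 0 0 0 0 0;0 8 1 0 0 0 0;0 8 1 0 0 0 0;0 7 3 0 0 0 0;0 0 0 0 0 0 0';python3 - <<'E'
from h import *; from station import bot
o=bot.get_obs();st(o)
im,d=bot.read_camera('wrist');cv2.imwrite('pics/w2.png',im[:,:,::-1])
for a in (30,45,60,75,90,95):
    r=.088 ;t=np.radians(a);u=-np.cos(t)*SY-np.sin(t)*SX;n=np.cos(t)*SX-np.sin(t)*SY
    p=H+r*u+.019*n;p[2]=.150;print(a,np.round(p*1000,1),end=' ');want(o,p)
E
```

```text
t: 3.0
eef_pos: [0.6371, 0.1667, 0.1539]
tool_rot: [-0.44, 0.555, -0.438, -0.554]
contact_force: [0.4, -0.2, -1.5]
gripper_width: 0.0
t: 3.5
eef_pos: [0.6049, 0.1648, 0.1525]
tool_rot: [0.439, -0.554, 0.439, 0.555]
contact_force: [0.5, 0.5, 0.6]
gripper_width: -0.003
 t3.50 p [604.9 164.8 152.5] F [0.5 0.5 0.6] w-0.003 q [-0.44  0.44  0.1   1.72 -0.05  0.99  1.48]
30 [604.6 165.7 150. ] shift mm [2.5 0.2 0.9]
45 [581.6 170.6 150. ] shift mm [ 2.5 21.4 11. ]
60 [560.7 181.3 150. ] shift mm [ 2.5 39.3 26.2]
75 [543.2 197.1 150. ] shift mm [ 2.6 52.7 45.5]
90 [530.5 216.8 150. ] shift mm [ 2.6 60.5 67.7]
95 [527.4 224.  150. ] shift mm [ 2.6 61.9 75.4]
```

View pics/w2.png

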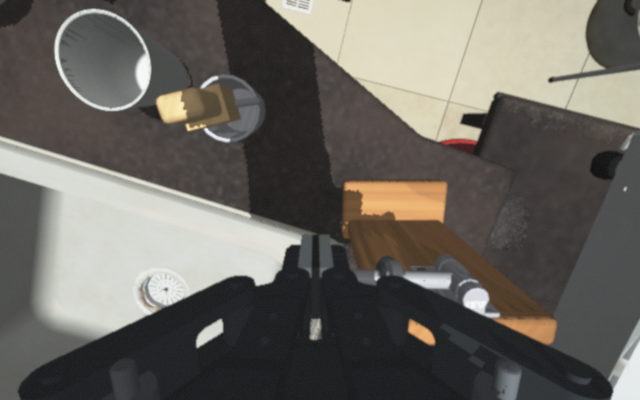

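```bash
python3 -m jog '2 7 3 0 0 0 0;0 7 3 0 0 0 0;0 7 5 0 0 0 0;0 7 5 0 0 0 0;0 0 0 0 0 0 0'; python3 - <<'E'
from h import *; from station import bot
o=bot.get_obs();st(o)
im,d=bot.read_camera('wrist');cv2.imwrite('pics/w3.png',im[:,:,::-1])
im,d=bot.read_camera('scene');cv2.imwrite('pics/s3.png',cv2.resize(im[180:330,180:400,::-1],None,fx=3,fy=3))
for a in (45,60,75,90,95):
    r=.088 ;t=np.radians(a);u=-np.cos(t)*SY-np.sin(t)*SX;n=np.cos(t)*SX-np.sin(t)*SY
    p=H+r*u+.019*n;p[2]=.150;print(a,np.round(p*1000,1),end=' ');want(o,p)
E
```

```text
t: 4.05
eef_pos: [0.5738, 0.1746, 0.1505]
tool_rot: [0.439, -0.554, 0.439, 0.555]
contact_force: [-0.6, -0.3, 0.6]
gripper_width: 0.002
 t4.05 p [573.8 174.6 150.5] F [-0.6 -0.3  0.6] w0.002 q [-0.47  0.4   0.09  1.79 -0.04  0.96  1.44]
45 [581.6 170.6 150. ] shift mm [ 0.5 -6.7 -5.7]
60 [560.7 181.3 150. ] shift mm [ 0.5 11.2  9.6]
75 [543.2 197.1 150. ] shift mm [ 0.6 24.5 28.9]
90 [530.5 216.8 150. ] shift mm [ 0.6 32.4 51.1]
95 [527.4 224.  150. ] shift mm [ 0.6 33.7 58.8]
```

View pics/w3.png

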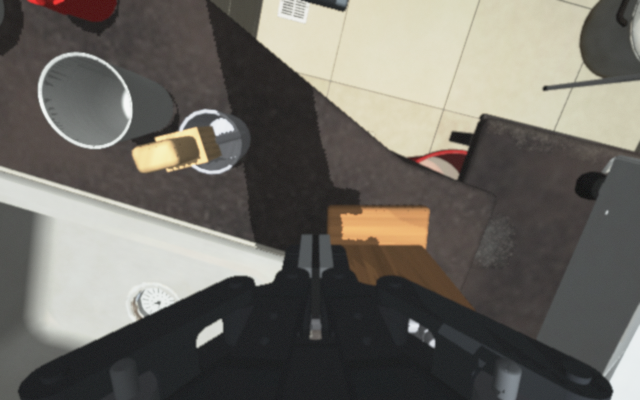

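View pics/s3.png

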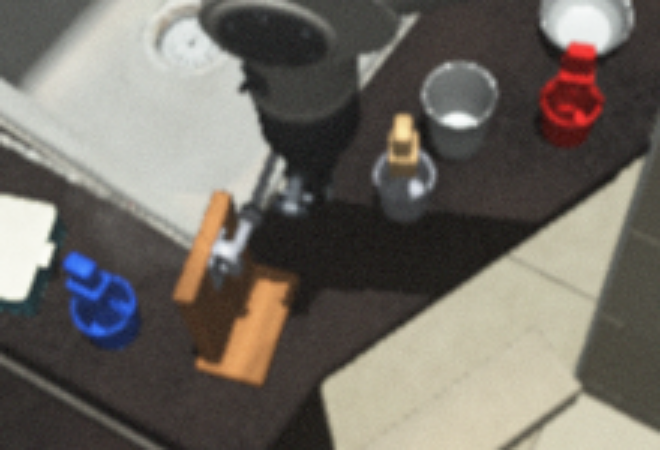

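```bash
python3 - <<'E'
from h import *; from station import bot
im,d=bot.read_camera('scene');c=bot.calibration('scene')
g=np.clip(im[210:290,235:300,::-1].astype(float)*1.6,0,255).astype(np.uint8)
cv2.imwrite('pics/s4.png',cv2.resize(g,None,fx=8,fy=8,interpolation=cv2.INTER_CUBIC)[:600])
for a in (0,30,45,60):
    t=np.radians(a);u=-np.cos(t)*SY-np.sin(t)*SX
    print(a,proj(c,H),proj(c,H+.105*u))
im,d=bot.read_camera('top');c=bot.calibration('top')
cv2.imwrite('pics/t4.png',cv2.resize(im[120:240,170:320,::-1],None,fx=5,fy=5,interpolation=cv2.INTER_CUBIC))
E
```

```text
0 (np.float64(256.9907366890915), np.float64(266.68429478196)) (np.float64(270.59668079235416), np.float64(229.47534015038474))
30 (np.float64(256.9907366890915), np.float64(266.68429478196)) (np.float64(288.5570584431873), np.float64(239.33097030711747))
45 (np.float64(256.9907366890915), np.float64(266.68429478196)) (np.float64(294.850863038762), np.float64(247.30828955014067))
60 (np.float64(256.9907366890915), np.float64(266.68429478196)) (np.float64(298.7169999671834), np.float64(256.75101505825717))
```

View pics/s4.png

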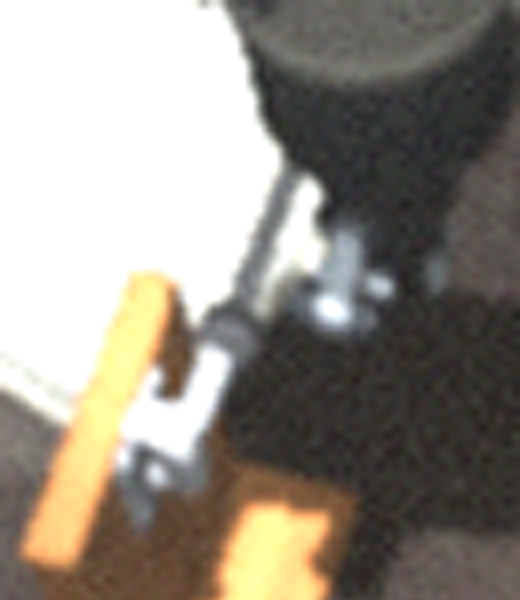

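View pics/t4.png

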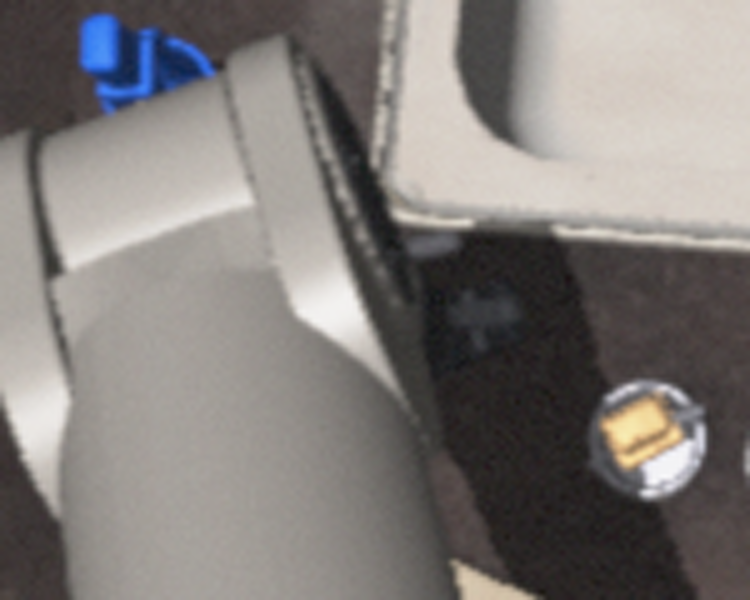

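```bash
python3 - <<'E'
from h import *; from station import bot
o=bot.get_obs();st(o);e=o['eef_pos']
for n in('scene','top'):
  c=bot.calibration(n);print(n,proj(c,e),proj(c,e+[0,0,.02]),proj(c,S(0,-.105,.17)),proj(c,[.637,.167,.154]),proj(c,[.66,.185,.148]))
c=bot.calibration('wrist');print(proj(c,e),proj(c,e+[0,0,.019]),proj(c,S(0,-.105,.17)))
c0=load('w1.npz');print(c0['T'])
im,d=bot.read_camera('wrist');P=pts(c,d)
for uv in((308,240),(325,240),(320,260),(300,270),(317,320)):print(uv,P[uv[1],uv[0]])
E
```

```text
t4.25 p [575.5 173.3 150.7] F [-0.5  0.7  0.8] w-0.005 q [-0.47  0.4   0.1   1.79 -0.04  0.96  1.44]
scene (np.float64(287.3277806060086), np.float64(249.31884909930318)) (np.float64(286.81893333633053), np.float64(246.14152950457876)) (np.float64(270.59668079235416), np.float64(229.47534015038474)) (np.float64(267.9616553250544), np.float64(236.22442749449536)) (np.float64(256.93277361622717), np.float64(238.86952130263754))
top (np.float64(252.72348039876812), np.float64(195.01517893826085)) (np.float64(251.29497415760756), np.float64(194.14663713072315)) (np.float64(260.73589783383454), np.float64(166.64739834963618)) (np.float64(255.48917191089248), np.float64(167.3227388805657)) (np.float64(247.89813629336402), np.float64(157.67094701987418))
(np.float64(314.430303042887), np.float64(224.11916950959625)) (np.float64(314.35203950190925), np.float64(235.56557084206779)) (np.float64(259.2478953529404), np.float64(319.2516109452429))
[[-0.22150975 -0.94197476 -0.25222406  0.60340283]
 [ 0.97515527 -0.21460069 -0.05494306  0.15125849]
 [-0.00237248 -0.25812805  0.9661078   0.48105396]
 [ 0.          0.          0.          1.        ]]
(308, 240) [0.56538009 0.16810348 0.20273607]
(325, 240) [0.56366924 0.17555494 0.20264541]
(320, 260) [0.56471028 0.17319834 0.22170328]
(300, 270) [0.56525528 0.16580369 0.23203679]
(317, 320) [0.6253514  0.18660476 0.17412748]
```

```bash
python3 - <<'E'
from h import *; from station import bot
c=bot.calibration('wrist');print({k:c[k] for k in c if k!='T'})
im,d=bot.read_camera('wrist');P=pts(c,d)
for u in (308,316,325):
  for v in range(226,252,2):print(u,v,np.round(P[v,u]*1000,1),im[v,u],round(float(d[v,u]),3))
cv2.imwrite('pics/w5.png',cv2.resize(im[200:400,200:440,::-1],None,fx=3,fy=3,interpolation=cv2.INTER_CUBIC))
E
```

```text
{'fx': 311.6668891675706, 'fy': 311.6668891675706, 'cx': 315.1929291173246, 'cy': 198.88078422663384}
308 226 [ 6.321e+02  1.786e+02 -4.000e-01] [39 37 37] 0.354
308 228 [ 6.344e+02  1.791e+02 -1.000e-01] [40 37 35] 0.354
308 230 [637.  179.7  -0.8] [38 36 35] 0.355
308 232 [638.6 180.1   1.2] [37 37 34] 0.354
308 234 [565.6 167.9 194.9] [60 63 63] 0.148
308 236 [565.6 168.  197.4] [82 86 88] 0.145
308 238 [565.8 168.  199.4] [85 89 91] 0.143
308 240 [565.6 168.1 202.3] [85 89 90] 0.141
308 242 [565.7 168.1 204.3] [84 89 89] 0.139
308 244 [566.1 168.2 205.6] [85 89 90] 0.137
308 246 [565.5 168.2 209.1] [86 90 91] 0.134
308 248 [566.  168.3 210. ] [85 89 91] 0.133
308 250 [565.9 168.4 212.2] [85 88 90] 0.131
316 226 [6.298e+02 1.874e+02 2.000e-01] [37 36 37] 0.353
316 228 [6.322e+02 1.880e+02 2.000e-01] [36 36 35] 0.354
316 230 [635.  188.6  -1.1] [36 38 36] 0.356
316 232 [636.6 189.    0.9] [38 37 37] 0.354
316 234 [564.5 171.5 195.6] [33 33 31] 0.147
316 236 [564.8 171.6 197.2] [30 30 30] 0.145
316 238 [564.8 171.6 199.7] [30 30 30] 0.143
316 240 [564.8 171.6 202.1] [30 31 33] 0.141
316 242 [564.7 171.6 204.7] [30 30 30] 0.138
316 244 [564.5 171.5 207.3] [31 30 31] 0.136
316 246 [564.4 171.5 209.8] [31 32 32] 0.133
316 248 [564.9 171.6 210.8] [32 33 32] 0.132
316 250 [565.4 171.7 211.7] [30 30 31] 0.132
325 226 [511.9 158.8 333.2] [40 38 38] 0.0
325 228 [630.2 198.   -0.7] [42 39 38] 0.355
325 230 [6.322e+02 1.985e+02 2.000e-01] [40 39 37] 0.354
325 232 [ 6.349e+02  1.992e+02 -6.000e-01] [39 38 38] 0.356
325 234 [563.6 175.7 195.3] [61 62 63] 0.147
325 236 [563.8 175.7 197.4] [84 87 89] 0.145
325 238 [563.9 175.6 199.6] [84 89 90] 0.143
325 240 [563.6 175.5 202.8] [83 88 89] 0.14
325 242 [563.6 175.4 205.1] [85 88 90] 0.138
325 244 [563.7 175.3 207.2] [84 89 90] 0.136
325 246 [563.8 175.3 209.1] [85 89 91] 0.134
325 248 [564.2 175.4 210.4] [85 88 91] 0.133
325 250 [564.  175.2 212.8] [84 88 89] 0.13
```

View pics/w5.png

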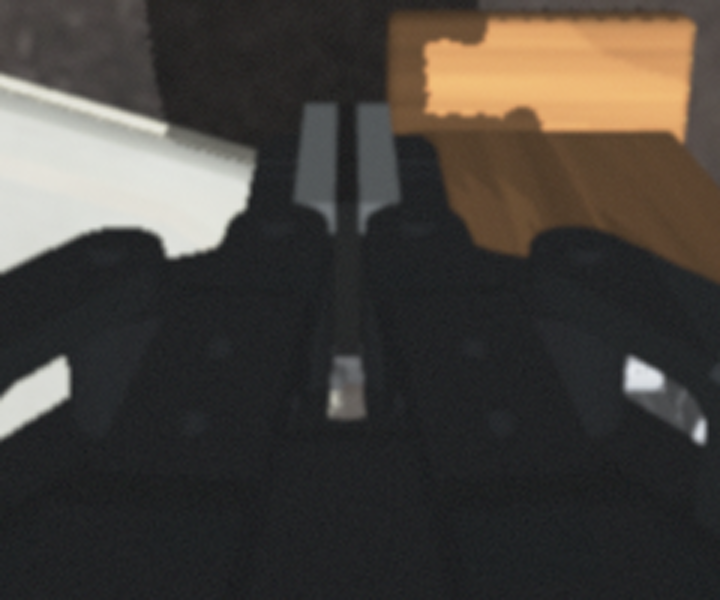

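```bash
python3 - <<'E'
from h import *; from station import bot
o=bot.get_obs();want(o,S(.035,-.088,.16),SY)
E
python3 -m jog '-20 -20 0 0 0 0 0;0 -25 -5 0 0 0 0;0 -25 -5 0 0 0 0;0 -20 -5 0 0 0 0;0 0 0 0 0 0 0';python3 - <<'E'
from h import *; from station import bot
o=bot.get_obs();st(o);want(o,S(.035,-.088,.106),SY)
E
```

```text
shift mm [ -9.5 -89.1 -16.3]
turn [ 0. -0.  0.]
turn [-30.  -0.  -0.]
t: 4.85
eef_pos: [0.6686, 0.1785, 0.17]
tool_rot: [-0.44, 0.554, -0.439, -0.553]
contact_force: [-0.9, -0.6, -0.5]
gripper_width: 0.001
 t4.85 p [668.6 178.5 170. ] F [-0.9 -0.6 -0.5] w0.001 q [-0.43  0.52  0.11  1.54 -0.06  1.08  1.5 ]
shift mm [64.   2.8 -0.1]
turn [-0.01 -0.01  0.01]
turn [2.999e+01 2.000e-02 1.000e-02]
```

```bash
python3 -m jog '22 0 0 0 0 0 0;22 0 0 0 0 0 0;16 0 0 0 0 0 0;0 6 0 0 0 0 0;0 0 0 0 0 0 0';python3 -m jog '0 7 0 0 0 0 0;0 7 0 0 0 0 0;0 7 -1 0 0 0 0;0 7 -1 0 0 0 0;0 0 0 0 0 0 0';python3 - <<'E'
from h import *; from station import bot
o=bot.get_obs();st(o)
im,d=bot.read_camera('wrist');cv2.imwrite('pics/w6.png',im[:,:,::-1])
for a in (0,10,20,30,45,60,75,90,95):
    r=.088 ;t=np.radians(a);u=-np.cos(t)*SY-np.sin(t)*SX;n=np.cos(t)*SX-np.sin(t)*SY
    p=H+r*u+.016*n;p[2]=.106;print(a,np.round(p*1000,1),end=' ');want(o,p)
E
```

```text
t: 5.35
eef_pos: [0.6594, 0.1778, 0.1107]
tool_rot: [0.439, -0.554, 0.439, 0.554]
contact_force: [-0.3, -0.1, -0.3]
gripper_width: -0.001
t: 5.85
eef_pos: [0.6331, 0.1694, 0.1112]
tool_rot: [-0.439, 0.554, -0.439, -0.554]
contact_force: [0.3, 0.5, -0.5]
gripper_width: 0.001
 t5.85 p [633.1 169.4 111.2] F [ 0.3  0.5 -0.5] w0.001 q [-0.43  0.52  0.1   1.68 -0.06  0.94  1.5 ]
0 [647.5 173.4 106. ] shift mm [  5.2 -14.9   0.6]
10 [632.7 168.4 106. ] shift mm [ 5.2  0.6 -0.9]
20 [617.3 166.1 106. ] shift mm [ 5.2 16.2  0.4]
30 [601.7 166.5 106. ] shift mm [ 5.2 31.3  4.4]
45 [579.  172.2 106. ] shift mm [ 5.2 52.  15. ]
60 [558.6 183.5 106. ] shift mm [ 5.2 69.3 30.7]
75 [541.8 199.7 106. ] shift mm [ 5.2 82.  50.4]
90 [529.8 219.7 106. ] shift mm [ 5.2 89.1 72.6]
95 [527. 227. 106.] shift mm [ 5.2 90.1 80.3]
```

View pics/w6.png

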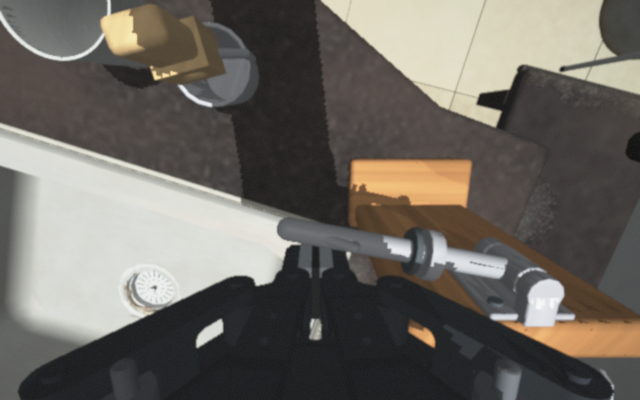

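```bash
python3 -m jog '3 8 0 0 0 0 0;0 8 0 0 0 0 0;0 8 2 0 0 0 0;0 7 2 0 0 0 0;0 0 0 0 0 0 0';python3 - <<'E'
from h import *; from station import bot
o=bot.get_obs();st(o)
im,d=bot.read_camera('wrist');cv2.imwrite('pics/w7.png',im[:,:,::-1])
E
```

```text
t: 6.4
eef_pos: [0.6009, 0.1665, 0.1074]
tool_rot: [0.438, -0.554, 0.439, 0.555]
contact_force: [1.0, 0.6, 0.4]
gripper_width: -0.001
 t6.40 p [600.9 166.5 107.4] F [1.  0.6 0.4] w-0.001 q [-0.44  0.48  0.1   1.77 -0.06  0.9   1.48]
```

View pics/w7.png

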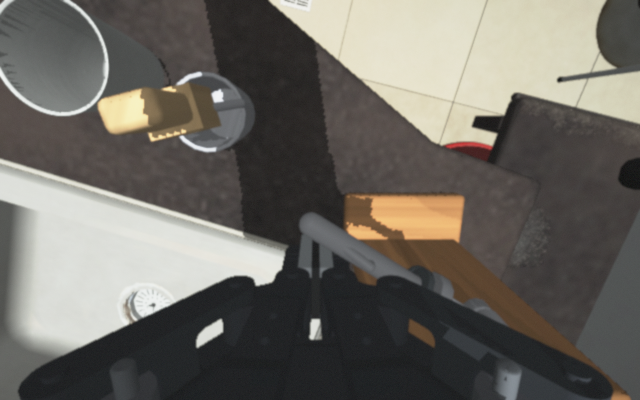

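```bash
python3 -m jog '0 6 6 0 0 0 0;0 5 6 0 0 0 0;0 5 4 0 0 0 0;0 5 4 0 0 0 0;0 5 5 0 0 0 0';python3 -m jog '0 4 5 0 0 0 0;0 4 6 0 0 0 0;0 4 6 0 0 0 0;0 3 6 0 0 0 0;0 0 0 0 0 0 0';python3 - <<'E'
from h import *; from station import bot
o=bot.get_obs();st(o)
im,d=bot.read_camera('wrist');cv2.imwrite('pics/w8.png',im[:,:,::-1])
for a in (60,75,90,95):
    r=.085 ;t=np.radians(a);u=-np.cos(t)*SY-np.sin(t)*SX;n=np.cos(t)*SX-np.sin(t)*SY
    p=H+r*u+.016*n;p[2]=.106;print(a,np.round(p*1000,1),end=' ');want(o,p)
E
```

```text
t: 6.95
eef_pos: [0.5713, 0.1856, 0.1076]
tool_rot: [-0.439, 0.554, -0.439, -0.554]
contact_force: [3.6, -1.1, -0.4]
gripper_width: 0.001
t: 7.45
eef_pos: [0.5504, 0.2051, 0.1074]
tool_rot: [0.438, -0.554, 0.439, 0.555]
contact_force: [0.8, -0.6, 0.3]
gripper_width: 0.001
 t7.45 p [550.4 205.1 107.4] F [ 0.8 -0.6  0.3] w0.001 q [-0.53  0.43  0.08  1.85 -0.05  0.86  1.38]
60 [560.8 185.5 106. ] shift mm [  1.4  -5.6 -21.4]
75 [544.5 201.1 106. ] shift mm [ 1.4  6.7 -2.5]
90 [532.7 220.4 106. ] shift mm [ 1.5 13.7 19. ]
95 [530.  227.4 106. ] shift mm [ 1.5 14.7 26.5]
```

View pics/w8.png

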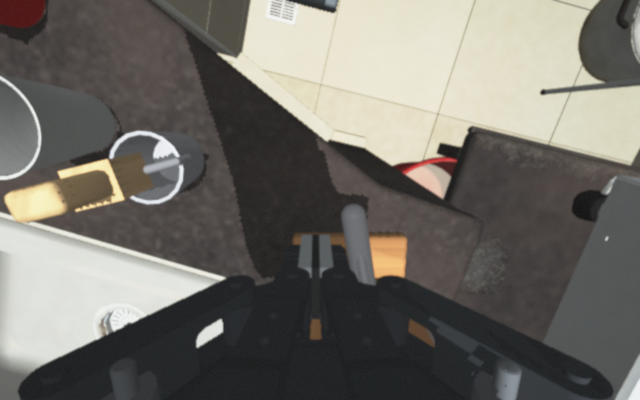

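```bash
python3 -m jog '0 4 4 0 0 0 0;0 2 4 0 0 0 0;0 0 4 0 0 0 0;0 0 3 0 0 0 0;0 0 0 0 0 0 0';python3 -m jog '0 0 2 0 0 0 0;0 0 2 0 0 0 0;0 0 2 0 0 0 0';python3 -m jog '0 0 2 0 0 0 0;0 0 2 0 0 0 0;0 0 0 0 0 0 0'; python3 - <<'E'
from h import *; from station import bot
o=bot.get_obs();st(o)
im,d=bot.read_camera('wrist');cv2.imwrite('pics/w9.png',im[:,:,::-1])
E
```

```text
t: 8.0
eef_pos: [0.5414, 0.2175, 0.1072]
tool_rot: [0.439, -0.554, 0.439, 0.555]
contact_force: [-0.4, -0.2, 0.1]
gripper_width: 0.002
t: 8.3
eef_pos: [0.5414, 0.218, 0.1072]
tool_rot: [-0.438, 0.555, -0.442, -0.553]
contact_force: [1.1, -16.1, 4.0]
gripper_width: 0.002
t: 8.6
eef_pos: [0.5413, 0.218, 0.1072]
tool_rot: [-0.438, 0.555, -0.444, -0.551]
contact_force: [0.5, -20.2, 4.6]
gripper_width: -0.001
 t8.60 p [541.3 218.  107.2] F [  0.5 -20.2   4.6] w-0.001 q [-0.56  0.42  0.09  1.86 -0.04  0.87  1.34]
```

View pics/w9.png

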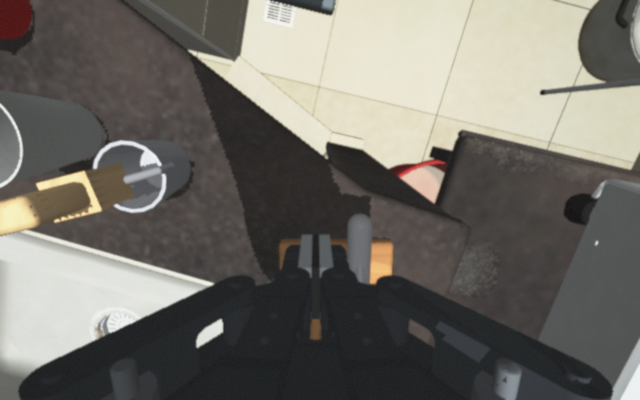

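```bash
python3 -m jog '0 0 -15 0 0 0 0;0 0 -25 0 0 0 0;-20 0 -25 0 0 0 0;-40 0 -20 0 0 0 0;-45 0 0 0 0 0 60';python3 -m jog '-45 0 0 0 0 0 60;-20 0 0 0 0 0 60;0 0 0 0 0 0 60;0 0 0 0 0 0 60'; python3 - <<'E'
from h import *; from station import bot
o=bot.get_obs();st(o)
c=bot.calibration('wrist');im,d=bot.read_camera('wrist');cv2.imwrite('pics/w10.png',im[:,:,::-1]);np.savez('w10.npz',im=im,d=d,**c)
for n in ('scene','top'):
  c=bot.calibration(n);im,d=bot.read_camera(n);np.savez(n+'10.npz',im=im,d=d,**c);cv2.imwrite('pics/%s10.png'%n,im[:,:,::-1])
E
```

```text
t: 9.15
eef_pos: [0.5594, 0.1406, 0.2127]
tool_rot: [0.439, -0.553, 0.441, 0.554]
contact_force: [0.1, 0.3, 1.3]
gripper_width: 0.161
t: 9.55
eef_pos: [0.5594, 0.1448, 0.2774]
tool_rot: [0.439, -0.554, 0.438, 0.555]
contact_force: [-0.9, -0.2, -1.1]
gripper_width: 0.702
 t9.55 p [559.4 144.8 277.4] F [-0.9 -0.2 -1.1] w0.702 q [-0.46  0.25  0.12  1.69 -0.03  1.2   1.47]
```

View pics/w10.png

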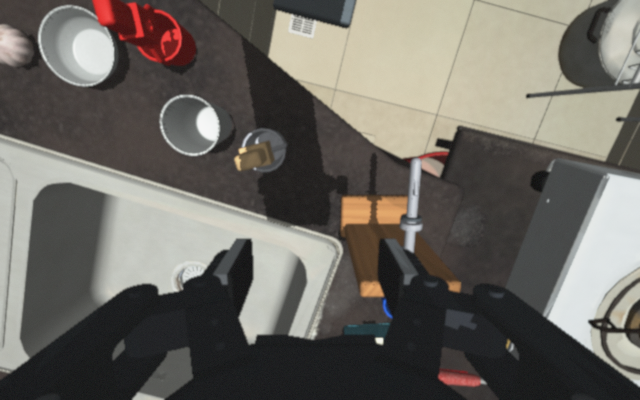

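View pics/scene10.png

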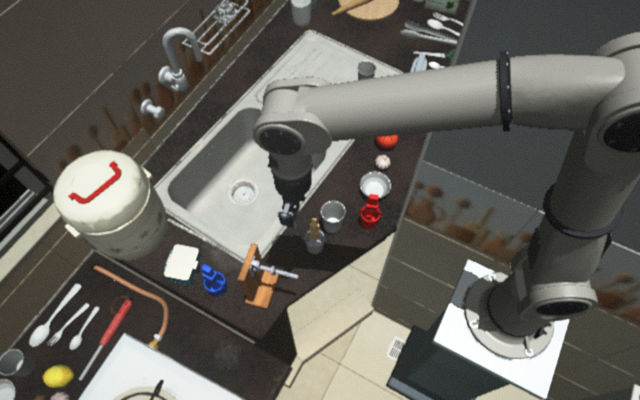

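Peg is out (wrist px 413,160 to 410,250); the wooden-block steel pot is at wrist px (258,152), the red (160,35) and blue ones are look-alikes. I'll measure both in all cameras and take a crop.

```bash
python3 - <<'E'
from h import *
def an(n,f,bp,bs):
    c=load(f);P=pts(c,c['d']);im=c['im'].astype(int)
    def sub(b): 
        y0,y1,x0,x1=b;Q=P[y0:y1,x0:x1].reshape(-1,3);C=im[y0:y1,x0:x1].reshape(-1,3);return Q,C[:,0]-C[:,2]
    Q,s=sub(bp)
    for lo,hi in((.148,.162),(.108,.122)):
        m=(Q[:,2]>lo)&(Q[:,2]<hi)&(s>30)
        if m.sum()>5:
            r=cv2.minAreaRect((Q[m][:,:2]*1000).astype(np.float32));print(n,'pot',lo,m.sum(),np.round(np.median(Q[m][:,2])*1000,1),r)
    m=(Q[:,2]>.052)&(Q[:,2]<.064)
    r=cv2.minEnclosingCircle((Q[m][:,:2]*1000).astype(np.float32));print('rim',r,m.sum())
    Q,s=sub(bs)
    m=(Q[:,2]>.18)&(Q[:,2]<.195)&(s>40)
    if m.sum()>20:print(n,'board',m.sum(),cv2.minAreaRect((Q[m][:,:2]*1000).astype(np.float32)))
    d=(Q-H)@np.c_[SX,SY]
    m=(Q[:,2]>.168)&(Q[:,2]<.185)&(s<30)&(d[:,0]<-.02)
    d=d*1000
    for a in range(-120,-19,5):
        k=m&(d[:,0]>=a)&(d[:,0]<a+5)
        if k.sum():print(a,k.sum(),'z',np.round(Q[k][:,2].max()*1000,1),'y %.1f %.1f'%(d[k][:,1].min(),d[k][:,1].max()), 'x %.1f'%d[k][:,0].min())
an('wrist','w10.npz',(120,185,225,295),(145,310,340,470))
an('scene','scene10.npz',(210,255,300,330),(235,310,225,305))
an('top','top10.npz',(190,225,283,315),(150,230,180,290))
c=load('w10.npz');cv2.imwrite('pics/c10.png',cv2.resize(c['im'][110:300,220:480,::-1],None,fx=3,fy=3,interpolation=cv2.INTER_CUBIC))
E
```

```text
wrist pot 0.148 390 155.6 ((552.6962890625, 75.5490951538086), (15.228991508483887, 25.483871459960938), 27.9858341217041)
wrist pot 0.108 181 117.1 ((552.6633911132812, 75.89620208740234), (23.19820213317871, 30.368614196777344), 25.949230194091797)
rim ((547.357177734375, 61.0750617980957), 43.51491165161133) 287
wrist board 502 ((634.940185546875, 259.05487060546875), (18.163963317871094, 99.20867919921875), 13.205646514892578)
-105 41 z 175.2 y -6.1 3.4 x -104.2
-100 62 z 176.0 y -6.4 3.1 x -100.0
-95 59 z 177.2 y -6.5 3.4 x -94.9
-90 59 z 176.0 y -6.3 3.2 x -89.8
-85 58 z 176.6 y -6.5 3.1 x -85.0
-80 61 z 179.5 y -6.5 3.0 x -80.0
-75 54 z 180.5 y -6.2 3.3 x -74.6
-70 53 z 177.4 y -6.4 2.7 x -69.9
-65 54 z 176.1 y -6.0 3.1 x -64.8
-60 50 z 176.0 y -6.2 2.8 x -59.9
-55 56 z 176.3 y -6.4 3.7 x -55.0
-50 114 z 180.7 y -11.0 7.8 x -49.9
-45 102 z 182.8 y -11.5 9.3 x -44.8
-40 107 z 182.6 y -12.2 8.2 x -40.0
-35 32 z 176.4 y -6.3 3.3 x -32.6
-30 50 z 175.6 y -6.0 3.6 x -30.0
-25 46 z 176.1 y -5.8 2.6 x -25.0
scene pot 0.148 53 154.0 ((551.8245849609375, 76.59315490722656), (15.6741256
[... 540 characters left out ...]
-3.9 4.0 x -79.9
-75 9 z 180.3 y -4.3 2.7 x -74.8
-70 8 z 176.7 y -3.4 4.1 x -69.1
-65 8 z 178.0 y -4.5 3.4 x -64.8
-60 8 z 175.1 y -4.9 3.4 x -59.7
-55 6 z 175.5 y -4.4 1.6 x -54.3
-50 12 z 179.6 y -6.8 6.0 x -49.4
-45 14 z 182.9 y -8.1 6.6 x -44.9
-40 12 z 180.4 y -11.7 7.4 x -39.9
-35 7 z 176.2 y -4.2 1.8 x -34.2
-30 6 z 175.6 y -2.2 2.5 x -29.3
-25 7 z 176.7 y -4.9 1.9 x -24.5
top pot 0.148 80 154.7 ((553.9129028320312, 74.31748962402344), (15.897332191467285, 24.671913146972656), 26.654090881347656)
top pot 0.108 43 116.9 ((553.5765991210938, 73.98981475830078), (23.370996475219727, 28.77157974243164), 26.57659912109375)
rim ((554.2237548828125, 74.1996841430664), 27.793607711791992) 83
```

View pics/c10.png

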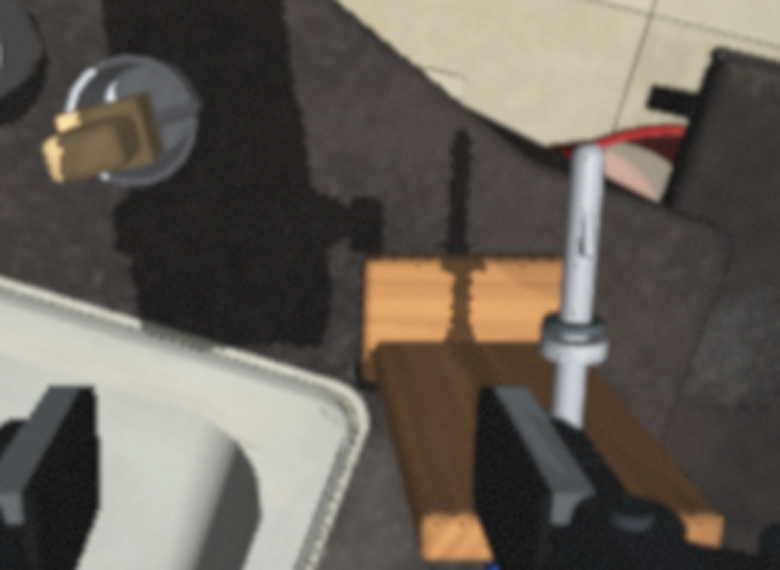

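```bash
sed -i 's/H=np.array.*;yaw/H=np.array([.6121,.2542,.1705]);yaw/' h.py; python3 - <<'E'
from h import *; from station import bot
o=bot.get_obs();st(o)
a=np.radians(28);want(o,[.5527,.0757,.2],[-np.sin(a),np.cos(a)])
E
```

```text
t9.70 p [558.6 144.1 275.8] F [0.6 0.1 0.3] w0.698 q [-0.46  0.25  0.12  1.7  -0.03  1.2   1.47]
shift mm [ 75.9  21.2 -65.3]
turn [-2.46  0.   -0.03]
turn [27.54 -0.04 -0.  ]
```

```bash
python3 -m jog '0 7 -22 0 0 0 58;0 7 -22 0 0 0 58;0 7 -21 0 0 0 58;0 0 0 -1.23 0 0 58;0 0 0 -1.23 0 0 58'; python3 -m jog '20 0 0 0 0 0 58;20 0 0 0 0 0 58;0 0 0 0 0 0 58;0 0 0 0 0 0 58'; python3 - <<'E'
from h import *; from station import bot
o=bot.get_obs();st(o)
a=np.radians(28);want(o,[.5527,.0757,.2],[-np.sin(a),np.cos(a)])
c=bot.calibration('wrist');im,d=bot.read_camera('wrist');cv2.imwrite('pics/w11.png',im[:,:,::-1]);np.savez('w11.npz',im=im,d=d,**c)
P=pts(c,d);print(proj(c,o['eef_pos']),proj(c,[.5527,.0757,.156]),proj(c,[.5527,.0757,.117]))
M=rot(o['tool_rot'])
for v in range(200,300,8):
  L=(P[v]-o['eef_pos'])@M*1000
  k=(d[v]>0.05)&(d[v]<.26)&(np.abs(L[:,2])<45)&(L[:,0]<20)
  if k.any():print(v,np.where(k)[0][[0,-1]],np.round(L[k][[0,-1]],1).tolist())
E
```

```text
t: 10.2
eef_pos: [0.5533, 0.075, 0.2762]
tool_rot: [0.363, -0.606, 0.364, 0.607]
contact_force: [0.2, 0.5, -0.3]
gripper_width: 0.68
t: 10.6
eef_pos: [0.5535, 0.0759, 0.2369]
tool_rot: [0.364, -0.606, 0.365, 0.607]
contact_force: [0.2, 0.5, 0.5]
gripper_width: 0.677
 t10.60 p [553.5  75.9 236.9] F [0.2 0.5 0.5] w0.677 q [-0.35  0.24  0.12  1.79 -0.03  1.11  1.84]
shift mm [36.9  0.7  0.1]
turn [-0.    0.   -0.02]
turn [ 3.e+01 -3.e-02 -1.e-02]
(np.float64(314.5211056088745), np.float64(223.9374628041992)) (np.float64(314.81071391565627), np.float64(191.91516364137934)) (np.float64(314.8287196098195), np.float64(182.62491800945386))
240 [237 394] [[-51.5, 10.7, -34.9], [-51.5, 10.7, 36.0]]
248 [227 404] [[-51.1, 6.6, -39.8], [-50.7, 6.5, 41.0]]
256 [217 414] [[-59.5, 6.6, -41.8], [-59.4, 6.6, 43.0]]
264 [211 420] [[-67.6, 7.0, -41.8], [-66.5, 6.4, 43.3]]
272 [206 425] [[-73.3, 6.4, -41.9], [-73.9, 6.8, 42.7]]
280 [189 442] [[-88.4, 11.6, -42.1], [-88.4, 11.6, 43.1]]
288 [186 445] [[-93.9, 11.9, -40.8], [-93.2, 11.5, 42.1]]
296 [179 448] [[-90.9, 7.1, -44.9], [-90.5, 6.8, 44.7]]
```

View pics/w11.png

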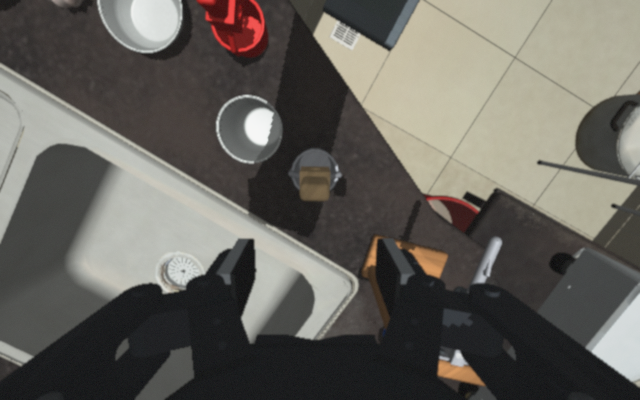

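```bash
python3 -m jog '35 1 0 0 0 0 58;35 0 0 0 0 0 58;25 0 0 0 0 0 58;15 0 0 0 0 0 58;0 0 0 0 0 0 58'; python3 -m jog '15 0 0 0 0 0 58;15 0 0 0 0 0 58;0 0 0 0 0 0 58';python3 - <<'E'
from h import *; from station import bot
o=bot.get_obs();st(o)
a=np.radians(28);want(o,[.5527,.0757,.074],[-np.sin(a),np.cos(a)])
c=bot.calibration('wrist');im,d=bot.read_camera('wrist');cv2.imwrite('pics/w12.png',im[:,:,::-1]);np.savez('w12.npz',im=im,d=d,**c)
im,d=bot.read_camera('scene');cv2.imwrite('pics/s12.png',cv2.resize(im[180:330,230:400,::-1],None,fx=4,fy=4,interpolation=cv2.INTER_CUBIC))
E
```

```text
t: 11.15
eef_pos: [0.5521, 0.0754, 0.1263]
tool_rot: [0.363, -0.605, 0.365, 0.607]
contact_force: [-0.1, 0.1, -0.2]
gripper_width: 0.677
t: 11.45
eef_pos: [0.5529, 0.0756, 0.0975]
tool_rot: [0.364, -0.606, 0.364, 0.606]
contact_force: [0.4, 0.3, 0.1]
gripper_width: 0.681
 t11.45 p [552.9  75.6  97.5] F [0.4 0.3 0.1] w0.681 q [-0.33  0.4   0.1   1.93 -0.05  0.82  1.86]
shift mm [23.5  0.1  0.2]
turn [-0.    0.   -0.01]
turn [ 3.e+01 -1.e-02 -0.e+00]
```

View pics/w12.png

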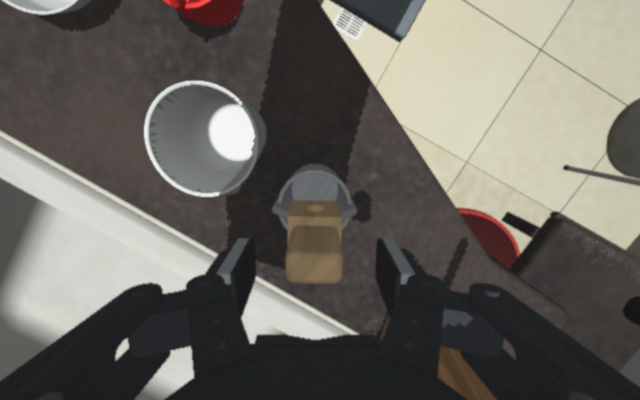

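View pics/s12.png

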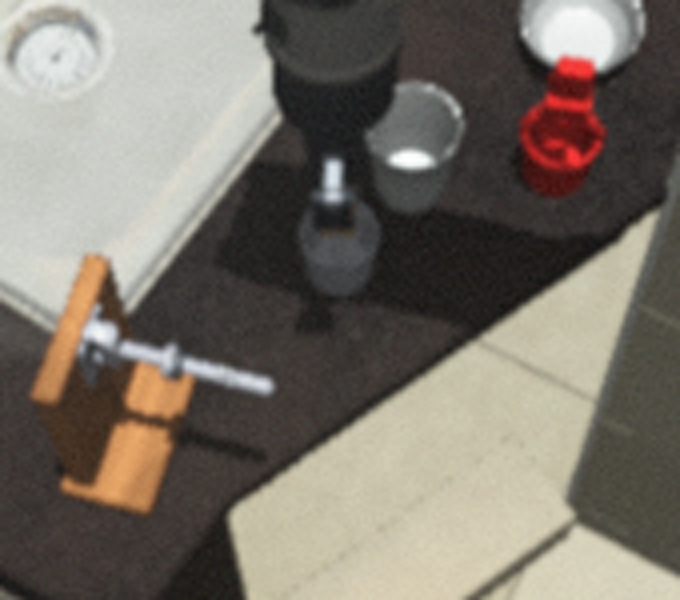

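```bash
python3 -m jog '12 0 0 0 0 0 58;11 0 0 0 0 0 58;0 0 0 0 0 0 58'; python3 -m jog '0 0 0 0 0 0 10;0 0 0 0 0 0 10;0 0 0 0 0 0 10;0 0 0 0 0 0 10;0 0 0 0 0 0 10' 60;python3 - <<'E'
from h import *; from station import bot
o=bot.get_obs();st(o)
c=bot.calibration('wrist');im,d=bot.read_camera('wrist');cv2.imwrite('pics/w13.png',im[:,:,::-1])
E
```

```text
t: 11.85
eef_pos: [0.5517, 0.0753, 0.0729]
tool_rot: [0.364, -0.605, 0.365, 0.607]
contact_force: [-0.4, -0.1, -0.5]
gripper_width: 0.68
t: 12.35
eef_pos: [0.5535, 0.0755, 0.075]
tool_rot: [-0.365, 0.606, -0.364, -0.606]
contact_force: [0.0, -0.9, 4.8]
gripper_width: 0.313
 t12.35 p [553.5  75.5  75. ] F [ 0.  -0.9  4.8] w0.313 q [-0.32  0.43  0.1   1.95 -0.06  0.77  1.87]
```

View pics/w13.png

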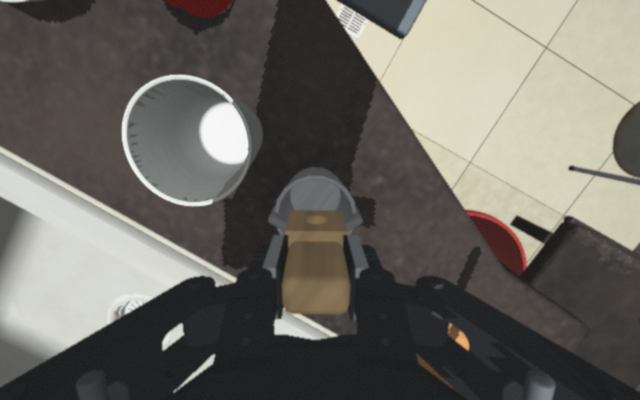

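```bash
python3 -m jog '-5 0 0 0 0 0 10;-10 0 0 0 0 0 10;-15 0 0 0 0 0 10;-20 0 0 0 0 0 10;-20 0 0 0 0 0 10' 80; python3 -m jog '0 0 0 0.8 0 0 10;0 0 0 0.8 0 0 10;0 0 0 0.86 0 0 10;0 0 0 0 0 0 10'; python3 - <<'E'
from h import *; from station import bot
o=bot.get_obs();st(o);print(S(-.145,0,.145))
want(o,S(-.145,0,.145),SY)
E
```

```text
t: 12.9
eef_pos: [0.5523, 0.0755, 0.1452]
tool_rot: [0.364, -0.606, 0.365, 0.606]
contact_force: [0.4, 0.5, -2.7]
gripper_width: 0.294
t: 13.3
eef_pos: [0.5526, 0.0756, 0.1447]
tool_rot: [0.439, -0.554, 0.439, 0.554]
contact_force: [0.2, 0.5, -1.3]
gripper_width: 0.297
 t13.30 p [552.6  75.6 144.7] F [ 0.2  0.5 -1.3] w0.297 q [-0.38  0.34  0.16  1.9  -0.07  0.91  1.62]
[0.47093106 0.22108912 0.145     ]
shift mm [ -0.3  46.3 160.3]
turn [-0.  0. -0.]
turn [ 3.e+01 -1.e-02 -0.e+00]
```

```bash
python3 -m jog '0 15 10 0 0 0 10;0 15 20 0 0 0 10;0 10 25 0 0 0 10;0 6 25 0 0 0 10;0 0 25 0 0 0 10'; python3 -m jog '0 0 25 0 0 0 10;0 0 20 0 0 0 10;0 0 10 0 0 0 10;0 0 0 0 0 0 10;0 0 0 0 0 0 10'; python3 - <<'E'
from h import *; from station import bot
o=bot.get_obs();st(o)
want(o,S(-.145,0,.145),SY)
c=bot.calibration('wrist');im,d=bot.read_camera('wrist');cv2.imwrite('pics/w14.png',im[:,:,::-1]);np.savez('w14.npz',im=im,d=d,**c)
for n in ('scene','top'):
  c=bot.calibration(n);im,d=bot.read_camera(n);np.savez(n+'14.npz',im=im,d=d,**c)
  b=(200,300,230,340) if n=='scene' else (140,260,170,320)
  cv2.imwrite('pics/%s14.png'%n,cv2.resize(im[b[0]:b[1],b[2]:b[3],::-1],None,fx=5,fy=5,interpolation=cv2.INTER_CUBIC))
E
```

```text
t: 13.8
eef_pos: [0.4828, 0.1677, 0.1447]
tool_rot: [0.438, -0.555, 0.439, 0.555]
contact_force: [1.0, 0.5, -1.9]
gripper_width: 0.297
t: 14.3
eef_pos: [0.4718, 0.2196, 0.1445]
tool_rot: [-0.439, 0.554, -0.439, -0.554]
contact_force: [0.4, -0.0, -3.1]
gripper_width: 0.297
 t14.30 p [471.8 219.6 144.5] F [ 0.4 -0.  -3.1] w0.297 q [-0.63  0.28  0.08  1.98 -0.03  0.89  1.27]
shift mm [-0.5  0.5  1.6]
turn [ 0.   -0.01 -0.  ]
turn [-3.e+01  0.e+00 -1.e-02]
```

View pics/w14.png

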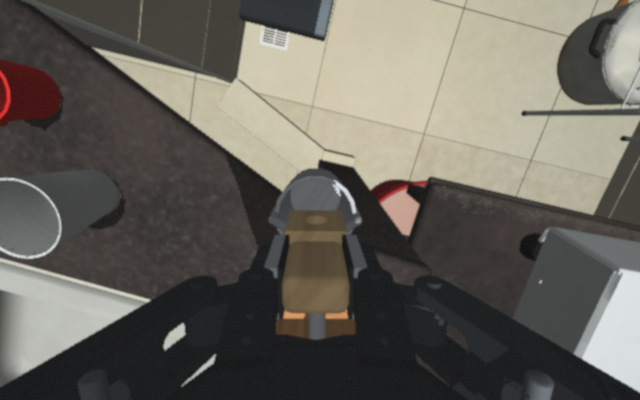

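View pics/scene14.png

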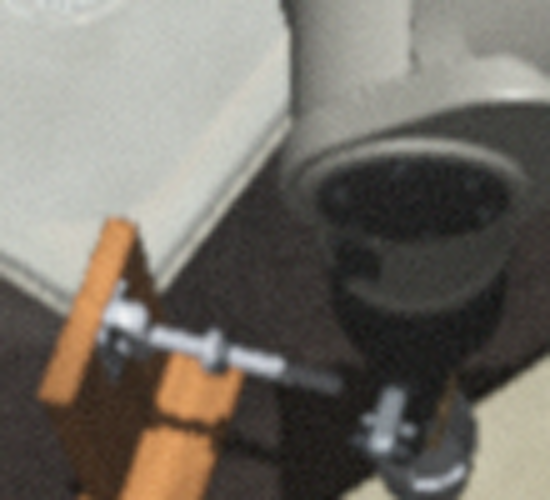

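View pics/top14.png

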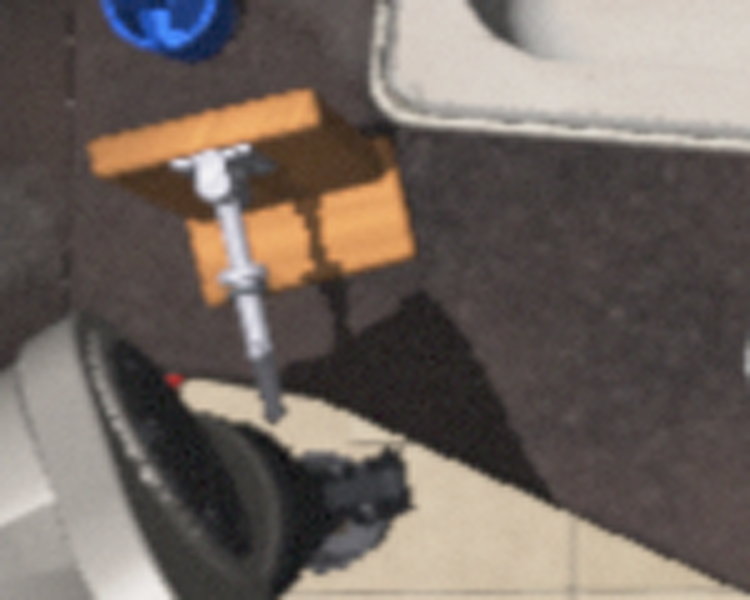

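```bash
python3 - <<'E'
from h import *; from station import bot
c=load('w14.npz');P=pts(c,c['d']);im=c['im'].astype(int)
D=np.einsum('ijk,kl->ijl',P-H,np.c_[SX,SY])*1000
for v in list(range(206,300,8))+list(range(300,342,4)):
    s=im[v,:,0]-im[v,:,2]; k=np.where((s>12)&(c['d'][v]>.05)&(P[v,:,2]>.15)&(abs(D[v,:,1])<25)&(np.arange(640)>270)&(np.arange(640)<360))[0]
    if len(k)>5:print('wood',v,k[0],k[-1],'y %.1f %.1f'%(D[v,k[0],1],D[v,k[-1],1]),'mid %.1f'%((D[v,k[0],1]+D[v,k[-1],1])/2),'x %.1f z %.1f'%(np.median(D[v,k,0]),np.median(P[v,k,2])*1000))
for v in range(308,342,3):
    k=np.where((abs(P[v,:,2]-.173)<.012)&(c['d'][v]>.05)&(abs(D[v,:,1])<14)&(D[v,:,0]<-30))[0]
    if len(k):print('peg',v,k[0],k[-1],'y %.1f %.1f'%(D[v,k[0],1],D[v,k[-1],1]),'x %.1f z %.1f'%(np.median(D[v,k,0]),P[v,k,2].max()*1000))
E
```

```text
wood 214 289 342 y -15.7 14.0 mid -0.9 x -156.3 z 160.9
wood 222 287 344 y -15.7 13.8 mid -0.9 x -156.2 z 174.1
wood 230 285 346 y -15.6 13.8 mid -0.9 x -156.3 z 186.0
wood 238 289 342 y -13.6 11.7 mid -0.9 x -152.3 z 186.3
wood 246 289 341 y -13.7 10.9 mid -1.4 x -152.2 z 195.6
wood 254 287 343 y -13.7 11.3 mid -1.2 x -152.1 z 203.9
wood 262 286 345 y -13.6 11.6 mid -1.0 x -152.2 z 211.7
wood 270 284 346 y -13.5 11.0 mid -1.3 x -152.1 z 218.3
wood 278 283 348 y -13.4 11.3 mid -1.1 x -151.5 z 223.2
wood 286 281 349 y -14.0 11.4 mid -1.3 x -149.1 z 224.8
wood 294 282 349 y -13.7 11.9 mid -0.9 x -146.0 z 225.2
wood 300 282 348 y -13.9 11.2 mid -1.3 x -143.6 z 225.3
wood 304 282 348 y -13.8 11.4 mid -1.2 x -142.0 z 225.4
wood 308 284 347 y -13.7 11.5 mid -1.1 x -140.2 z 225.3
wood 312 283 348 y -13.7 11.7 mid -1.0 x -137.8 z 224.4
wood 336 294 336 y -6.7 4.4 mid -1.1 x -154.1 z 257.9
peg 314 309 325 y -4.7 4.5 x -101.0 z 174.7
peg 317 309 325 y -4.7 4.5 x -99.6 z 175.6
peg 320 309 325 y -4.7 4.5 x -97.7 z 175.6
peg 323 309 325 y -4.7 4.5 x -95.6 z 175.5
peg 326 309 325 y -4.7 4.6 x -93.7 z 175.7
peg 329 309 325 y -4.7 4.5 x -91.9 z 175.9
peg 332 309 325 y -4.7 4.6 x -89.8 z 175.6
peg 335 309 325 y -4.7 4.6 x -87.7 z 176.0
peg 338 311 320 y -3.5 1.7 x -85.8 z 175.5
```

```bash
python3 -m jog '-1.2 0 1 0 0 0 10;0 -8 0 0 0 0 10;0 -6 0 0 0 0 10;0 -4 0 0 0 0 10;0 0 0 0 0 0 10'; python3 -m jog '0 -3 0 0 0 0 10;0 -3 0 0 0 0 10;0 0 0 0 0 0 10'; python3 - <<'E'
from h import *; from station import bot
o=bot.get_obs();st(o);M=rot(o['tool_rot']);print('Ftool',np.round(M.T@o['contact_force'],1),'rel',np.round(np.array([(o['eef_pos']-H)@SX,(o['eef_pos']-H)@SY])*1000,1))
c=bot.calibration('wrist');im,d=bot.read_camera('wrist');cv2.imwrite('pics/w15.png',im[:,:,::-1]);np.savez('w15.npz',im=im,d=d,**c)
P=pts(c,d);im=im.astype(int)
D=np.einsum('ijk,kl->ijl',P-H,np.c_[SX,SY])*1000
for v in (222,254,278,300,308):
    s=im[v,:,0]-im[v,:,2]; k=np.where((s>12)&(d[v]>.05)&(P[v,:,2]>.15)&(abs(D[v,:,1])<25)&(np.arange(640)>270)&(np.arange(640)<360))[0]
    if len(k)>5:print('wood',v,'y %.1f %.1f'%(D[v,k[0],1],D[v,k[-1],1]),'mid %.1f'%((D[v,k[0],1]+D[v,k[-1],1])/2),'x %.1f z %.1f'%(np.median(D[v,k,0]),np.median(P[v,k,2])*1000))
for v in range(314,342,4):
    k=np.where((abs(P[v,:,2]-.173)<.012)&(d[v]>.05)&(abs(D[v,:,1])<14)&(D[v,:,0]<-30))[0]
    if len(k):print('peg',v,k[0],k[-1],'y %.1f %.1f'%(D[v,k[0],1],D[v,k[-1],1]),'x %.1f z %.1f'%(np.median(D[v,k,0]),P[v,k,2].max()*1000))
E
```

```text
t: 14.95
eef_pos: [0.4897, 0.226, 0.1456]
tool_rot: [-0.439, 0.554, -0.439, -0.554]
contact_force: [0.3, -0.6, -1.1]
gripper_width: 0.295
t: 15.25
eef_pos: [0.4952, 0.2273, 0.1457]
tool_rot: [-0.439, 0.554, -0.439, -0.554]
contact_force: [0.0, -0.1, -2.3]
gripper_width: 0.297
 t15.25 p [495.2 227.3 145.7] F [ 0.  -0.1 -2.3] w0.297 q [-0.62  0.31  0.09  1.92 -0.03  0.91  1.29]
Ftool [ 2.3  0.  -0.1] rel [-120.     0.5]
wood 222 y -13.6 16.1 mid 1.2 x -131.7 z 175.2
wood 254 y -11.6 13.4 mid 0.9 x -127.8 z 205.4
wood 278 y -11.6 13.6 mid 1.0 x -127.0 z 224.5
wood 300 y -11.8 13.4 mid 0.8 x -119.1 z 226.5
wood 308 y -11.6 13.8 mid 1.1 x -115.8 z 226.6
peg 314 305 321 y -4.8 4.4 x -76.6 z 178.2
peg 318 305 321 y -4.9 4.4 x -74.2 z 178.5
peg 322 305 321 y -4.9 4.4 x -71.0 z 180.1
peg 326 305 321 y -4.9 4.4 x -68.9 z 180.0
peg 330 305 321 y -5.0 4.4 x -65.6 z 175.6
peg 334 305 321 y -5.0 4.4 x -62.8 z 175.6
peg 338 311 320 y -1.4 3.9 x -60.4 z 175.4
```

View pics/w15.png

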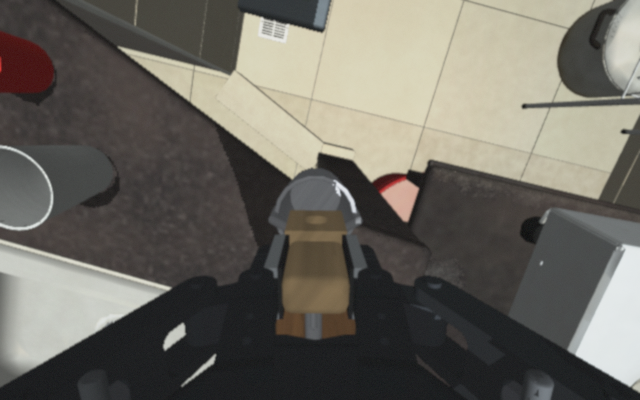

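```bash
python3 -m jog '0 0 -1.2 0 0 0 10;0 0 0 0 0 0 10;0 -2 0 0 0 0 10;0 -2 0 0 0 0 10;0 0 0 0 0 0 10'; cat > look.py <<'E'
from h import *; from station import bot
import sys
o=bot.get_obs();st(o);M=rot(o['tool_rot']);print('Ftool',np.round(M.T@o['contact_force'],1),'rel',np.round(np.array([(o['eef_pos']-H)@SX,(o['eef_pos']-H)@SY])*1000,1))
c=bot.calibration('wrist');im,d=bot.read_camera('wrist');cv2.imwrite('pics/%s.png'%sys.argv[1],im[:,:,::-1]);np.savez('wl.npz',im=im,d=d,**c)
P=pts(c,d);im=im.astype(int)
D=np.einsum('ijk,kl->ijl',P-H,np.c_[SX,SY])*1000
for v in (222,254,278,300,308):
    s=im[v,:,0]-im[v,:,2]; k=np.where((s>12)&(d[v]>.05)&(P[v,:,2]>.15)&(abs(D[v,:,1])<25)&(np.arange(640)>270)&(np.arange(640)<360))[0]
    if len(k)>5:print('wood',v,'y %.1f %.1f'%(D[v,k[0],1],D[v,k[-1],1]),'mid %.1f'%((D[v,k[0],1]+D[v,k[-1],1])/2),'x %.1f z %.1f'%(np.median(D[v,k,0]),np.median(P[v,k,2])*1000))
for v in range(314,342,4):
    k=np.where((abs(P[v,:,2]-.173)<.012)&(d[v]>.05)&(abs(D[v,:,1])<14)&(D[v,:,0]<-30))[0]
    if len(k):print('peg',v,k[0],k[-1],'y %.1f %.1f'%(D[v,k[0],1],D[v,k[-1],1]),'x %.1f z %.1f'%(np.median(D[v,k,0]),P[v,k,2].max()*1000))
E
python3 look.py w16
```

```text
t: 15.8
eef_pos: [0.4993, 0.2271, 0.1458]
tool_rot: [-0.439, 0.554, -0.439, -0.554]
contact_force: [0.0, 0.5, -2.5]
gripper_width: 0.301
 t15.80 p [499.3 227.1 145.8] F [ 0.   0.5 -2.5] w0.301 q [-0.61  0.32  0.09  1.91 -0.04  0.91  1.29]
Ftool [ 2.5 -0.1  0.5] rel [-116.    -0.7]
wood 222 y -14.8 14.8 mid 0.0 x -127.7 z 175.2
wood 254 y -12.8 12.2 mid -0.3 x -123.8 z 205.5
wood 278 y -12.7 12.4 mid -0.2 x -123.0 z 224.5
wood 300 y -12.8 12.3 mid -0.2 x -115.1 z 226.5
wood 308 y -12.6 12.7 mid 0.0 x -111.8 z 226.7
peg 314 307 323 y -4.9 4.3 x -72.5 z 178.9
peg 318 307 323 y -4.9 4.4 x -69.9 z 179.5
peg 322 307 323 y -4.9 4.4 x -66.9 z 180.0
peg 326 307 323 y -4.9 4.4 x -64.1 z 175.3
peg 330 307 323 y -5.0 4.4 x -61.6 z 175.7
peg 334 307 323 y -5.0 4.4 x -58.9 z 175.0
peg 338 311 320 y -2.6 2.7 x -56.4 z 175.5
```

```bash
python3 -m jog '0 -3 0 0 0 0 10;0 -3 0 0 0 0 10;0 -3 0 0 0 0 10;0 0 0 0 0 0 10'; python3 -m jog '0 -2 0 0 0 0 10;0 -2 0 0 0 0 10;0 0 0 0 0 0 10'; python3 look.py w17
```

```text
t: 16.25
eef_pos: [0.5083, 0.2292, 0.1457]
tool_rot: [-0.439, 0.554, -0.439, -0.554]
contact_force: [-0.3, -0.6, -2.0]
gripper_width: 0.299
t: 16.55
eef_pos: [0.5119, 0.23, 0.1457]
tool_rot: [-0.439, 0.554, -0.439, -0.554]
contact_force: [0.3, -0.3, -2.3]
gripper_width: 0.299
 t16.55 p [511.9 230.  145.7] F [ 0.3 -0.3 -2.3] w0.299 q [-0.61  0.34  0.09  1.88 -0.04  0.92  1.3 ]
Ftool [ 2.3 -0.2 -0.4] rel [-103.1   -0.7]
wood 222 y -14.7 14.8 mid 0.0 x -114.8 z 175.2
wood 254 y -12.7 12.2 mid -0.3 x -110.9 z 205.5
wood 278 y -12.8 12.2 mid -0.3 x -110.1 z 224.4
wood 300 y -12.9 12.7 mid -0.1 x -102.2 z 226.5
wood 308 y -12.7 12.5 mid -0.1 x -98.8 z 226.5
peg 314 307 323 y -4.9 4.3 x -59.2 z 175.5
peg 318 307 323 y -4.9 4.3 x -56.8 z 176.2
peg 322 303 328 y -7.6 7.6 x -52.9 z 175.8
peg 326 300 330 y -9.2 8.6 x -50.3 z 175.4
peg 330 299 332 y -9.7 9.8 x -47.1 z 175.6
peg 334 299 332 y -9.9 10.0 x -46.8 z 176.6
peg 338 311 320 y -2.5 2.5 x -46.6 z 179.6
```

```bash
for i in 1; do python3 -m jog '0 -2 0 0 0 0 10;0 -2 0 0 0 0 10;0 0 0 0 0 0 10' | grep -E 't:|pos|force'; done; python3 -m jog '0 -2 0 0 0 0 10;0 -2 0 0 0 0 10;0 0 0 0 0 0 10'| grep -E 't:|pos|force';python3 -m jog '0 -2 0 0 0 0 10;0 -1 0 0 0 0 10;0 0 0 0 0 0 10'| grep -E 't:|pos|force'; python3 -m jog '0 -1 0 0 0 0 10;0 -1 0 0 0 0 10;0 0 0 0 0 0 10'| grep -E 't:|pos|force'
```

```text
t: 16.9
eef_pos: [0.5158, 0.2309, 0.1458]
tool_rot: [-0.439, 0.554, -0.439, -0.554]
contact_force: [-0.4, 0.9, -1.8]
t: 17.2
eef_pos: [0.5197, 0.2319, 0.1457]
tool_rot: [-0.439, 0.554, -0.439, -0.554]
contact_force: [-0.7, 0.6, -3.1]
t: 17.5
eef_pos: [0.5225, 0.2325, 0.1457]
tool_rot: [-0.439, 0.554, -0.439, -0.554]
contact_force: [0.3, -0.6, -2.2]
t: 17.8
eef_pos: [0.5244, 0.233, 0.1457]
tool_rot: [-0.439, 0.554, -0.439, -0.554]
contact_force: [0.4, -0.1, -2.6]
```

```bash
J(){ :; }; python3 -m jog '0 -1 0 0 0 0 10;0 -1 0 0 0 0 10;0 0 0 0 0 0 10'| grep -E 't:|pos|force';python3 -m jog '0 -1 0 0 0 0 10;0 -1 0 0 0 0 10;0 0 0 0 0 0 10'| grep -E 't:|pos|force'; python3 -m jog '0 -1 0 0 0 0 10;0 -1 0 0 0 0 10;0 0 0 0 0 0 10'| grep -E 't:|pos|force';python3 look.py w18
```

```text
t: 18.1
eef_pos: [0.5264, 0.2334, 0.1458]
tool_rot: [-0.439, 0.554, -0.439, -0.554]
contact_force: [-0.3, 0.6, -1.9]
t: 18.4
eef_pos: [0.5281, 0.2339, 0.1458]
tool_rot: [0.439, -0.554, 0.439, 0.554]
contact_force: [-2.6, -0.7, 0.2]
t: 18.7
eef_pos: [0.5298, 0.2343, 0.1457]
tool_rot: [0.439, -0.554, 0.439, 0.554]
contact_force: [-3.6, -0.6, 1.6]
 t18.70 p [529.8 234.3 145.7] F [-3.6 -0.6  1.6] w0.296 q [-0.6   0.37  0.09  1.84 -0.04  0.93  1.32]
Ftool [-1.6  3.7  0.3] rel [-84.7  -0.6]
wood 222 y -14.5 14.7 mid 0.1 x -96.5 z 175.6
wood 254 y -12.7 12.2 mid -0.2 x -92.5 z 205.6
wood 278 y -12.5 12.3 mid -0.1 x -91.6 z 224.4
wood 300 y -12.8 12.7 mid -0.1 x -83.7 z 226.5
wood 308 y -12.7 12.8 mid 0.0 x -80.5 z 226.7
peg 314 297 334 y -10.5 10.8 x -41.0 z 181.2
peg 318 297 333 y -10.6 10.2 x -40.8 z 179.0
peg 322 299 332 y -9.3 9.4 x -39.7 z 181.5
peg 326 302 329 y -7.5 7.7 x -37.4 z 181.2
peg 330 310 321 y -3.1 3.2 x -31.1 z 181.4
```

View pics/w18.png

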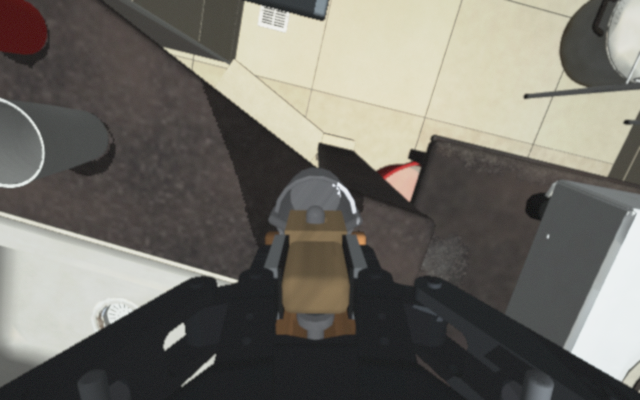

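```bash
python3 -m jog '0 -1 0 0 0 0 10;0 -1 0 0 0 0 10;0 0 0 0 0 0 10'| grep -E 't:|pos|force';python3 -m jog '0 -1 0 0 0 0 10;0 -1 0 0 0 0 10;0 0 0 0 0 0 10'| grep -E 't:|pos|force'; python3 -m jog '0 -1 0 0 0 0 10;0 -1 0 0 0 0 10;0 0 0 0 0 0 10'| grep -E 't:|pos|force'
```

```text
t: 19.05
eef_pos: [0.5332, 0.2351, 0.1462]
tool_rot: [-0.44, 0.555, -0.438, -0.554]
contact_force: [-0.5, 0.1, 2.4]
t: 19.35
eef_pos: [0.5348, 0.2354, 0.146]
tool_rot: [-0.44, 0.554, -0.439, -0.554]
contact_force: [-0.3, 0.5, 1.7]
t: 19.65
eef_pos: [0.5363, 0.2357, 0.1458]
tool_rot: [-0.439, 0.554, -0.439, -0.554]
contact_force: [-0.3, -1.1, 3.0]
```

```bash
python3 -m jog '0 -2 0 0 0 0 10;0 -2 0 0 0 0 10;0 0 0 0 0 0 10'| grep -E 't:|pos|force';python3 -m jog '0 -2 0 0 0 0 10;0 -2 0 0 0 0 10;0 0 0 0 0 0 10'| grep -E 't:|pos|force'; python3 -m jog '0 -1 0 0 0 0 10;0 -1 0 0 0 0 10;0 0 0 0 0 0 10'| grep -E 't:|pos|force';python3 -m jog '0 -1 0 0 0 0 10;0 -1 0 0 0 0 10;0 0 0 0 0 0 10'| grep -E 't:|pos|force';python3 look.py w19
```

```text
t: 19.95
eef_pos: [0.5406, 0.2368, 0.1458]
tool_rot: [-0.44, 0.554, -0.439, -0.554]
contact_force: [0.5, -1.2, 3.2]
t: 20.25
eef_pos: [0.5445, 0.2376, 0.1458]
tool_rot: [-0.439, 0.554, -0.439, -0.554]
contact_force: [0.1, -0.0, 3.0]
t: 20.55
eef_pos: [0.5458, 0.238, 0.1457]
tool_rot: [-0.439, 0.554, -0.439, -0.554]
contact_force: [-1.9, -0.4, 3.2]
t: 20.85
eef_pos: [0.5479, 0.2385, 0.1458]
tool_rot: [-0.439, 0.554, -0.439, -0.554]
contact_force: [-0.2, -0.1, 3.1]
 t20.85 p [547.9 238.5 145.8] F [-0.2 -0.1  3.1] w0.299 q [-0.59  0.4   0.1   1.8  -0.05  0.95  1.33]
Ftool [-3.1  0.2 -0. ] rel [-66.1  -0.7]
wood 222 y -14.8 14.7 mid -0.0 x -78.0 z 175.9
wood 254 y -12.8 12.3 mid -0.3 x -73.8 z 205.2
wood 278 y -12.7 12.4 mid -0.2 x -73.0 z 224.3
wood 300 y -12.8 12.7 mid -0.0 x -65.3 z 226.6
wood 308 y -12.7 12.6 mid -0.0 x -61.9 z 226.6
```

View pics/w19.png

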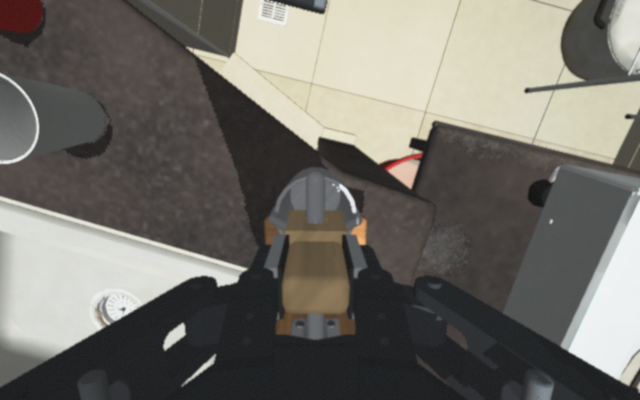

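```bash
python3 -m jog '0 -1 0 0 0 0 10;0 -1 0 0 0 0 10;0 0 0 0 0 0 10'| grep -E 't:|pos|force';python3 -m jog '0 -1 0 0 0 0 10;0 0 0 0 0 0 10'| grep -E 't:|pos|force'; python3 -m jog '0 -1 0 0 0 0 10;0 0 0 0 0 0 10'| grep -E 't:|pos|force'
```

```text
t: 21.2
eef_pos: [0.5499, 0.2389, 0.1457]
tool_rot: [-0.439, 0.554, -0.439, -0.554]
contact_force: [0.2, 0.3, 2.9]
t: 21.4
eef_pos: [0.5508, 0.2391, 0.1457]
tool_rot: [-0.439, 0.554, -0.439, -0.554]
contact_force: [-0.6, -1.3, 2.6]
t: 21.6
eef_pos: [0.5518, 0.2394, 0.1457]
tool_rot: [-0.439, 0.554, -0.439, -0.554]
contact_force: [-0.3, -0.1, 2.8]
```

```bash
python3 -m jog '0 -1 0 0 0 0 10;0 0 0 0 0 0 10'| grep -E 't:|pos|force';python3 -m jog '0 -1 0 0 0 0 10;0 0 0 0 0 0 10'| grep -E 't:|pos|force'; python3 -m jog '0 -0.5 0 0 0 0 10;0 0 0 0 0 0 10'| grep -E 't:|pos|force';
```

```text
t: 21.8
eef_pos: [0.5527, 0.2396, 0.1457]
tool_rot: [-0.439, 0.554, -0.439, -0.554]
contact_force: [-0.6, -0.3, 1.7]
t: 22.0
eef_pos: [0.5537, 0.2398, 0.1457]
tool_rot: [-0.439, 0.554, -0.439, -0.554]
contact_force: [-0.4, -0.5, 1.9]
t: 22.2
eef_pos: [0.554, 0.2399, 0.1457]
tool_rot: [-0.439, 0.554, -0.439, -0.554]
contact_force: [-0.9, -0.4, 2.3]
```

```bash
python3 -m jog '0 -0.5 0 0 0 0 10;0 0 0 0 0 0 10'| grep -E 't:|pos|force';python3 -m jog '0 -0.5 0 0 0 0 10;0 0 0 0 0 0 10'| grep -E 't:|pos|force'; python3 -m jog '0 -0.5 0 0 0 0 10;0 0 0 0 0 0 10'| grep -E 't:|pos|force';python3 look.py w20; python3 - <<'E'
from h import *
c=load('wl.npz');cv2.imwrite('pics/c20.png',cv2.resize(c['im'][150:350,240:400,::-1],None,fx=3,fy=3,interpolation=cv2.INTER_CUBIC))
E
```

```text
t: 22.4
eef_pos: [0.5546, 0.2401, 0.1457]
tool_rot: [-0.439, 0.554, -0.439, -0.554]
contact_force: [-0.3, -0.7, 2.1]
t: 22.6
eef_pos: [0.5558, 0.2403, 0.1456]
tool_rot: [-0.44, 0.555, -0.439, -0.554]
contact_force: [3.3, 1.6, -2.8]
t: 22.8
eef_pos: [0.5558, 0.2402, 0.1454]
tool_rot: [-0.439, 0.554, -0.439, -0.554]
contact_force: [3.3, 0.0, -3.5]
 t22.80 p [555.8 240.2 145.4] F [ 3.3  0.  -3.5] w0.298 q [-0.59  0.41  0.1   1.78 -0.05  0.95  1.33]
Ftool [ 3.5 -3.2 -0.7] rel [-58.   -0.7]
wood 222 y -14.8 14.7 mid -0.0 x -70.0 z 175.6
wood 254 y -12.7 12.1 mid -0.3 x -65.7 z 204.9
wood 278 y -12.8 12.3 mid -0.3 x -64.9 z 223.8
wood 300 y -12.9 12.7 mid -0.1 x -57.2 z 226.3
wood 308 y -12.8 12.6 mid -0.1 x -53.8 z 226.2
```

View pics/c20.png

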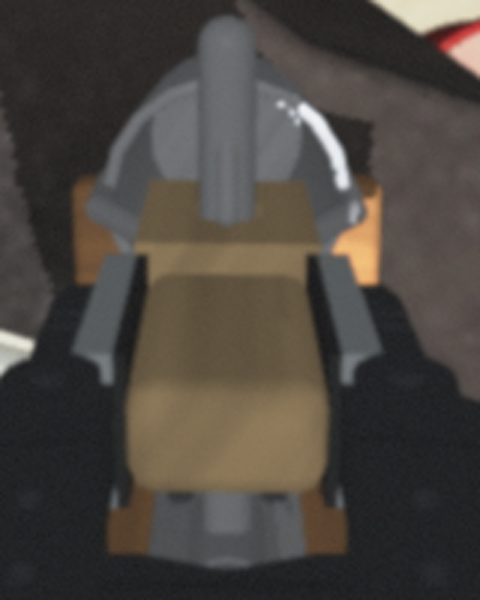

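```bash
python3 -m jog '0 -0.5 0 0 0 0 10;0 0 0 0 0 0 10'| grep -E 't:|pos|force';python3 -m jog '0 -0.5 0 0 0 0 10;0 0 0 0 0 0 10'| grep -E 't:|pos|force'
```

```text
t: 23.05
eef_pos: [0.5558, 0.2402, 0.1455]
tool_rot: [0.439, -0.554, 0.439, 0.554]
contact_force: [1.6, -1.1, -3.9]
t: 23.25
eef_pos: [0.5559, 0.2403, 0.1455]
tool_rot: [0.439, -0.554, 0.439, 0.554]
contact_force: [1.0, -0.0, -3.4]
```

```bash
python3 -m jog '0.7 -0.3 0 0 0 0 10;0 0 0 0 0 0 10'| grep -E 't:|pos|force';python3 -m jog '0.7 0 0 0 0 0 10;0 0 0 0 0 0 10'| grep -E 't:|pos|force'
```

```text
t: 23.45
eef_pos: [0.5561, 0.2404, 0.1448]
tool_rot: [0.439, -0.554, 0.439, 0.555]
contact_force: [-1.2, -0.4, -1.8]
t: 23.65
eef_pos: [0.5563, 0.2405, 0.1441]
tool_rot: [0.439, -0.554, 0.439, 0.554]
contact_force: [-2.0, 0.1, -1.3]
```

```bash
python3 -m jog '0 0 0 0 0 0 45;0 0 0 0 0 0 45;0 0 0 0 0 0 45;0 0 0 0 0 0 45' | grep -E 't:|pos|force|width'; python3 look.py w21; python3 - <<'E'
from h import *
c=load('wl.npz');cv2.imwrite('pics/c21.png',cv2.resize(c['im'][150:350,220:420,::-1],None,fx=3,fy=3,interpolation=cv2.INTER_CUBIC))
E
```

```text
t: 24.05
eef_pos: [0.5569, 0.2406, 0.1445]
tool_rot: [-0.439, 0.554, -0.439, -0.554]
contact_force: [0.6, -0.2, -0.8]
gripper_width: 0.529
 t24.05 p [556.9 240.6 144.5] F [ 0.6 -0.2 -0.8] w0.529 q [-0.59  0.41  0.1   1.78 -0.05  0.95  1.33]
Ftool [ 0.8 -0.5 -0.3] rel [-56.8  -0.6]
wood 222 y -15.1 14.5 mid -0.3 x -69.5 z 176.7
wood 254 y -14.6 14.6 mid -0.0 x -65.0 z 204.9
wood 278 y -12.6 12.8 mid 0.1 x -63.7 z 222.9
wood 300 y -12.7 12.8 mid 0.1 x -55.3 z 224.3
wood 308 y -10.9 11.3 mid 0.2 x -51.4 z 223.6
```

View pics/c21.png

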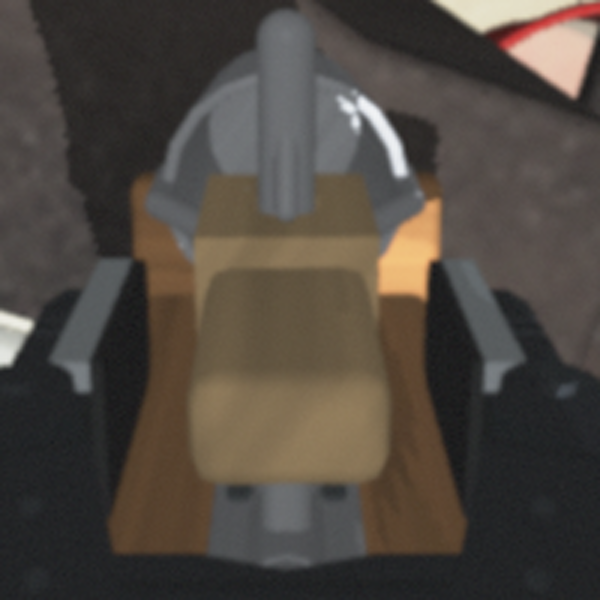

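```bash
python3 -m jog '-8 0 0 0 0 0 50;-20 0 0 0 0 0 50;-35 0 0 0 0 0 50;-35 0 0 0 0 0 50;-35 0 0 0 0 0 50' | grep -E 't:|pos|force';python3 -m jog '-5 -20 -25 0 0 0 50;0 -25 -30 0 0 0 50;0 -25 -30 0 0 0 50;0 0 0 0 0 0 50;0 0 0 0 0 0 50' | grep -E 't:|pos|force'; python3 - <<'E'
from h import *; from station import bot
o=bot.get_obs();st(o)
for n,b in (('wrist',(60,300,250,570)),('scene',(220,330,225,325)),('top',(140,250,190,300))):
    c=bot.calibration(n);im,d=bot.read_camera(n);np.savez(n+'22.npz',im=im,d=d,**c)
    cv2.imwrite('pics/%s22.png'%n,im[:,:,::-1]);cv2.imwrite('pics/%s22c.png'%n,cv2.resize(im[b[0]:b[1],b[2]:b[3],::-1],None,fx=5 if n!='wrist' else 2.4,fy=5 if n!='wrist' else 2.4,interpolation=cv2.INTER_CUBIC))
E
```

```text
t: 24.6
eef_pos: [0.5566, 0.2404, 0.2794]
tool_rot: [-0.439, 0.554, -0.439, -0.554]
contact_force: [0.4, -0.0, -0.9]
t: 25.1
eef_pos: [0.6446, 0.1729, 0.2824]
tool_rot: [0.44, -0.554, 0.44, 0.554]
contact_force: [-0.6, 1.5, 0.0]
 t25.10 p [644.6 172.9 282.4] F [-0.6  1.5  0. ] w0.584 q [-0.47  0.4   0.16  1.47 -0.06  1.27  1.5 ]
```

View pics/wrist22c.png

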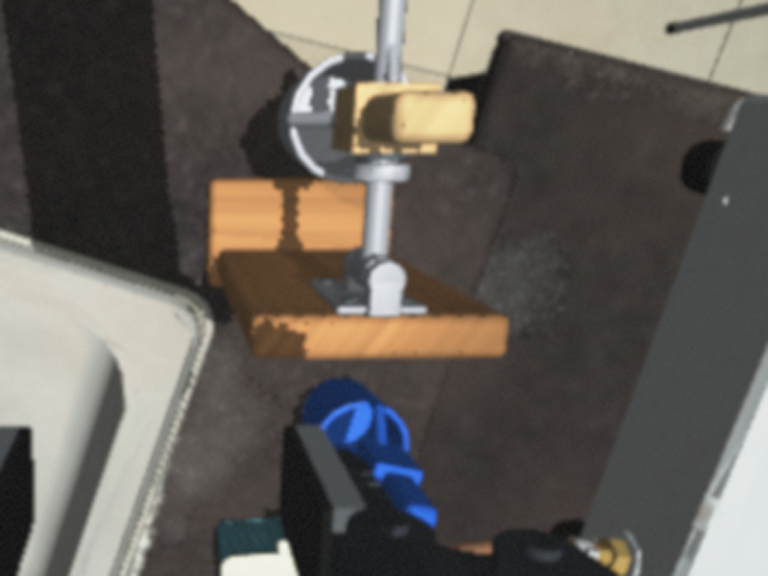

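View pics/scene22c.png

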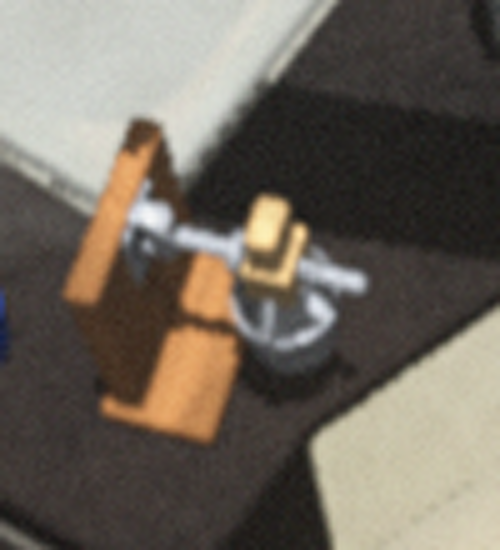

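View pics/top22.png

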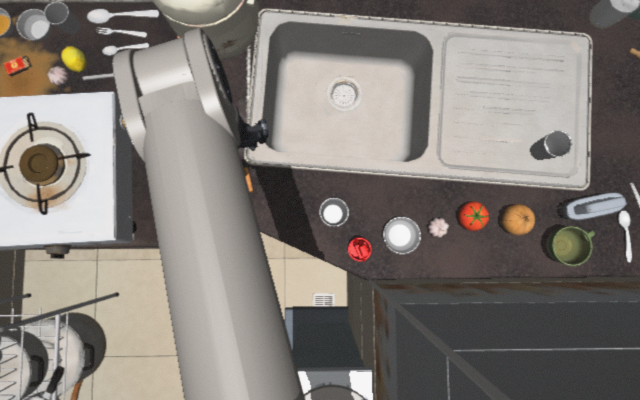

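```bash
python3 - <<'E'
from h import *
c=load('wrist22.npz');P=pts(c,c['d']);im=c['im'].astype(int);s=im[:,:,0]-im[:,:,2]
D=np.einsum('ijk,kl->ijl',P-H,np.c_[SX,SY])*1000;Z=P[:,:,2]*1000;u=np.mgrid[:400,:640][1]
w=(s>30)&(abs(D[:,:,0]+60)<25)&(abs(D[:,:,1])<25)
for lo,hi in((218,230),(178,190)):
    m=w&(Z>lo)&(Z<hi);Q=np.c_[D[m],Z[m]];A=np.c_[Q[:,:2],np.ones(len(Q))];co=np.linalg.lstsq(A,Q[:,2],rcond=None)[0]
    print(lo,m.sum(),np.median(Z[m]),'slopes',np.round(co[:2],3),'rect',cv2.minAreaRect(Q[:,:2].astype(np.float32)))
m=(s<25)&(abs(D[:,:,1])<14)&(Z>160)&(Z<190)
for a in range(-110,-25,2):
    k=m&(D[:,:,0]>=a)&(D[:,:,0]<a+2)
    if k.sum()>2:print(a,k.sum(),'ztop',np.round(np.percentile(Z[k],95),1),'y',np.round(D[k][:,1].min(),1),np.round(D[k][:,1].max(),1))
E
```

```text
218 733 223.88305668792827 slopes [-0.057  0.038] rect ((-56.79194641113281, -0.25331878662109375), (25.188060760498047, 15.252748489379883), 89.92686462402344)
178 413 185.31026568789733 slopes [-0.022  0.018] rect ((-57.36780548095703, 0.047600746154785156), (24.297853469848633, 30.377676010131836), 0.18961842358112335)
-104 14 ztop 174.0 y -3.3 3.1
-102 25 ztop 175.8 y -4.9 3.4
-100 26 ztop 175.5 y -5.3 4.0
-98 32 ztop 175.8 y -4.7 4.3
-96 28 ztop 175.5 y -5.0 4.4
-94 30 ztop 175.5 y -5.2 3.6
-92 26 ztop 176.0 y -5.2 3.9
-90 33 ztop 175.8 y -4.9 4.1
-88 28 ztop 175.4 y -5.0 4.3
-86 30 ztop 175.6 y -4.8 4.6
-84 24 ztop 176.3 y -4.9 3.2
-82 31 ztop 176.2 y -4.8 3.9
-80 26 ztop 177.6 y -5.2 4.1
-78 30 ztop 178.1 y -5.2 4.0
-76 28 ztop 178.8 y -5.0 4.4
-74 26 ztop 179.8 y -5.3 4.4
-72 21 ztop 179.6 y -4.7 3.7
-46 17 ztop 180.2 y -7.0 6.3
-44 34 ztop 180.4 y -9.7 7.5
-42 52 ztop 181.0 y -10.5 9.4
-40 54 ztop 181.4 y -11.0 9.1
-38 50 ztop 180.9 y -10.8 9.5
-36 34 ztop 181.0 y -10.1 8.3
-34 22 ztop 175.3 y -5.0 3.8
-32 25 ztop 176.1 y -4.6 4.6
-30 27 ztop 176.0 y -4.5 5.0
-28 22 ztop 175.6 y -4.7 3.4
-26 22 ztop 175.7 y -4.6 3.5
```

```bash
python3 - <<'E'
from h import *
for f in ('w10.npz','wrist22.npz'):
    c=load(f);P=pts(c,c['d']);im=c['im'].astype(int);s=im[:,:,0]-im[:,:,2]
    D=np.einsum('ijk,kl->ijl',P-H,np.c_[SX,SY])*1000;Z=P[:,:,2]*1000
    m=(s<25)&(abs(D[:,:,1])<2.2)&(Z>160)&(Z<190)
    print(f)
    for a in range(-84,-30,2):
        k=m&(D[:,:,0]>=a)&(D[:,:,0]<a+2)
        if k.sum()>2:print(a,k.sum(),np.round(np.percentile(Z[k],[50,80,95]),1),end='; ')
    b=(s>40)&(Z>183)&(Z<195);
    print('\nboard front x',np.round(np.percentile(D[b][:,0],2),1) if b.sum()>50 else '')
    k=(s<25)&(abs(abs(D[:,:,1])-7)<1.5)&(Z>160)&(Z<186)&(D[:,:,0]<-25)&(D[:,:,0]>-60);print('clip x',np.round(np.percentile(D[k][:,0],[3,97]),1))
c=load('wrist22.npz');cv2.imwrite('pics/c22.png',cv2.resize(c['im'][40:160,360:480,::-1],None,fx=5,fy=5,interpolation=cv2.INTER_CUBIC))
E
```

```text
w10.npz
-84 9 [175.2 175.4 175.6]; -82 9 [175.6 176.4 177.1]; -80 11 [176.6 177.8 178.1]; -78 10 [177.4 178.3 179. ]; -76 11 [177.9 178.5 178.7]; -74 12 [178.3 179.2 179.8]; -72 9 [178.4 179.  179.3]; -70 6 [175.6 175.7 176.9]; -68 8 [175.  175.4 175.6]; -66 9 [174.4 175.1 175.8]; -64 10 [174.6 175.2 175.5]; -62 13 [174.9 175.4 175.6]; -60 10 [175.2 175.3 175.6]; -58 8 [175.4 175.7 175.9]; -56 10 [174.5 174.9 176. ]; -54 9 [174.6 175.6 175.8]; -52 11 [175.3 175.7 176. ]; -50 10 [175.1 175.2 175.5]; -48 14 [177.7 179.9 180.6]; -46 7 [179.7 180.1 180.3]; -42 18 [177.6 180.6 181.5]; -40 10 [180.8 181.2 182. ]; -38 7 [180.7 180.9 181.1]; -36 4 [180.9 181.1 181.1]; -34 5 [174.1 175.  176.1]; -32 10 [174.7 175.7 176.4]; 
board front x 14.7
clip x [-47.2 -35.6]
wrist22.npz
-84 11 [175.4 175.9 176.2]; -82 13 [175.3 176.1 176.3]; -80 12 [176.5 177.2 177.9]; -78 9 [177.3 178.1 178.2]; -76 14 [177.7 178.7 179.3]; -74 13 [178.9 179.5 180.4]; -72 12 [179.  179.6 179.9]; -46 4 [179.2 179.9 180.2]; -44 10 [177.2 180.2 180.9]; -42 14 [180.1 180.9 182. ]; -40 9 [180.9 181.5 181.6]; -38 11 [180.3 180.9 181.2]; -36 9 [179.8 180.6 181. ]; -34 10 [174.7 175.1 175.4]; -32 13 [175.  175.4 176.4]; 
board front x -68.6
clip x [-44.4 -35.5]
```

View pics/c22.png

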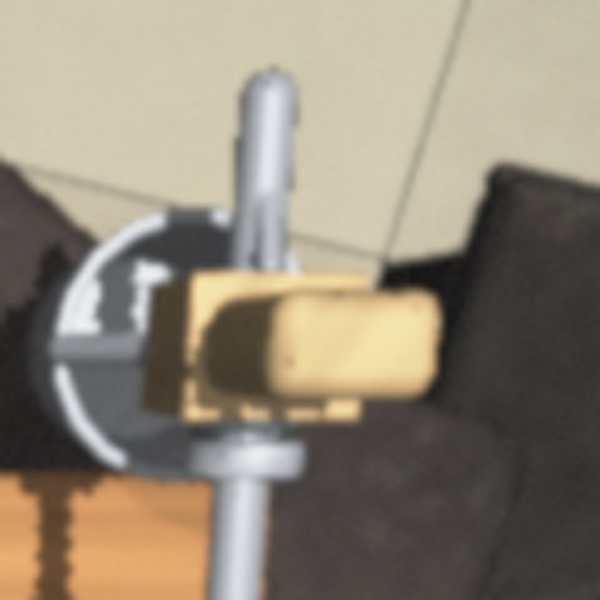

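```bash
python3 -m jog '0 0 0 0 0 0 50;0 0 0 0 0 0 50' | grep -E 't:|force'; python3 -c "
from station import bot
print(bot.hand_in())"
```

```text
t: 25.45
tool_rot: [0.439, -0.555, 0.439, 0.555]
contact_force: [-0.4, 0.5, -0.4]
the job is handed in; nothing more can be done
None
```

The peg is swung out to its stop and the pot hangs on it, clicked in behind the spring catch. I let go and handed the job in at about 25 s; no verdict is reported.

- **Peg:** it was pressed to its stop with about 20 N and still points straight out.
- **Pot:** in the wrist picture it hangs level and in line to within about 0.06 rad. The hole is about 58 mm from the hinge axis. From the release and the measured block height, I put the hole about 2 mm below the peg's axis.
- **Catch and washer:** the catch profile matches the one measured before hanging, so it has sprung up. The washer is about 2 mm in. The force I could read while threading never passed about 4 N; readings come only at the end of each short move.
- **Other things:** in the last overview picture the tumbler, bowl and garlic look unmoved. The gripper is clear and reads no contact.

**What disagreed:**
- **Fingertip position:** the real fingertips sit about 44 mm above the reported TCP. My first swing therefore passed over the peg without moving it. I corrected for this from the wrist camera.
- **Hinge estimate:** one early wrist measurement was about 4 mm off the other cameras, so I discarded it after measuring again.

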